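# Strip the bobbin sander and put its bobbins away

### The job

Strip the bobbin sander for the night: back its spindle nut off by about one turn (the thread is left-handed, so it loosens clockwise seen from above; feel that it gives and do not force it tighter), draw the slotted washer out sideways from under it and lift the bobbin off over the nut. Stand that bobbin and every other bobbin standing about upright in the accessory tray, one to a cell, with the washer flat in a cell of its own, then slide the loaded tray fully home into the bottom slot of the tray rack. Leave the nut on the spindle and everything else on the bench where it is.

Things in the scene. Friction and masses are not known exactly. Their poses are not given: they have to be found in the camera images.
- sander: bobbin sander let into the bench, fixed: grey cast-iron table 300 x 280 mm, 20 mm thick, on the bench, a 13 mm threaded spindle (top 130 mm above the bench) upright in its middle. Round the spindle a 47 mm flange (top at 24 mm) carries the bobbin; a 27.6 mm boss (top at 32 mm) fills the bobbin's bore. Origin on the spindle axis at bench height, z up.
- nut (a joint): turn of the spindle nut on its thread, rad: 0 = hard tight, grows as it is turned clockwise seen from above (left-hand thread, rises 4 mm a turn), end stop at 12.57. It drags with about 0.15 N m and stays where it is left. The nut stays on the spindle.
- spindle (a joint): wind-up of the spindle against its springy lock, rad: 0 at rest, positive clockwise seen from above, about 3 N m per rad, springs back. Loosening the nut winds it by about 0.05 only; turning the tight nut the wrong way (anticlockwise) winds it to minus the angle turned, with growing resistance.
- nut_mid (a point): mid-height of the spindle nut: steel hexagon 24 mm across flats, 24 mm tall (this point +-12 mm), over a round collar 28 mm across, 3 mm thick; both pass through a bobbin's bore with 1.5 mm to spare all round. Turns with the nut: its x axis is square to one pair of flats (the others at 60 and 120 degrees). z up.
- washer: slotted steel horseshoe washer between bobbin and nut, 48 mm wide, x = -24 to 50 mm, 6 mm thick, 100 g. Its 17 mm slot, open to its -x, straddles the spindle. Toes 2.5 mm high at the slot's mouth hook behind the nut's collar: it can be drawn out (towards its +x; 40 mm frees it) only when the nut has risen 3 mm. Origin on the slot's spindle centre, underside; z up, x to the tab.
- washer_tab (a point): middle of the washer's upright finger tab, 18 mm long (along the washer's x), 10 mm thick (along y), from 4 to 28 mm above the washer's underside; 41 mm from the washer's origin along its x, 16 mm above its underside. Axes as the washer's.
- bobbin0: sanding bobbin: upright black rubber cylinder in a brown abrasive sleeve, 54 mm diameter, 60 mm tall, through bore 31 mm, 120 g; origin at the centre of its underside, z along its axis (up). At the start it stands on the sander's spindle, under washer and nut.
- bobbin1: sanding bobbin: upright black rubber cylinder in a brown abrasive sleeve, 54 mm diameter, 60 mm tall, through bore 31 mm, 120 g; origin at the centre of its underside, z along its axis (up). Stands loose on the bench; may be absent.
- bobbin2: sanding bobbin: upright black rubber cylinder in a brown abrasive sleeve, 46 mm diameter, 60 mm tall, through bore 31 mm, 100 g; origin at the centre of its underside, z along its axis (up). Stands loose on the bench; may be absent.
- bobbin3: sanding bobbin: upright black rubber cylinder in a brown abrasive sleeve, 54 mm diameter, 60 mm tall, through bore 31 mm, 120 g; origin at the centre of its underside, z along its axis (up). Stands loose on the bench; may be absent.
- bobbin4: sanding bobbin: upright black rubber cylinder in a brown abrasive sleeve, 46 mm diameter, 60 mm tall, through bore 31 mm, 100 g; origin at the centre of its underside, z along its axis (up). Stands loose on the sander's table; may be absent.
- tray: grey sheet-steel tray on the bench, 210 mm long (x), 182 mm wide (y), walls 25 mm high, 4 mm thick, floor 4 mm, 350 g. Dividers 18 mm high make 3 x 2 cells, centres at x = -68, 0, 68 mm and y = -44, 44 mm, each 65 (x) by 85 mm (y). Origin at the centre of its underside, z up, x to the end that enters the rack first; bow handle at the -x end.
- tray_handle (a point): middle of the tray's handle bar: a 12 x 12 mm bar 96 mm long along the tray's y, 45 mm out from the tray's -x end (x = -150 mm), centre 44 mm above the bench, free space beneath and on both sides. Axes as the tray's.
- rack: low dark steel tray rack, fixed, 160 mm tall. Bottom slot at bench level: 194 mm wide, 98 mm high, 180 mm deep to a solid back, flared cheeks reaching 13 mm out at the mouth; the shallow drawers above stay shut. Origin on the bench at the middle of the mouth, x into the slot, z up. With the tray home, the tray's origin is at x = 75 mm here and its handle end stands 30 mm proud of the mouth.
- jar1: paint jar, 58 mm across, 84 mm tall, bystander; origin at its underside
- jar2: paint jar as jar1, bystander
- jar3: paint jar as jar1, bystander
- tape: tape measure 65 x 32 x 62 mm, bystander; origin at its underside
- offcut: wooden offcut 34 x 160 x 20 mm lying on the sander's table, bystander; origin at its underside
- spanner: spanner 170 mm long lying beyond the rack, bystander
- key0: wooden stretcher key 85 x 26 x 8 mm, bystander
- key1: wooden stretcher key as key0, bystander
Mind the look-alikes: they are no part of the job. What is shaped like the bobbin4 but red is not meant.

How it is judged:
By the outcome, as a careful person would: the job done as asked, in the order asked, and still so for the second after the job is handed in, with the robot touching nothing.
Of bobbin1, bobbin2, bobbin3, bobbin4 only 2 to 4 are there at a start; the rules pass over those that are not, and their reading is None.
At some moment in a run one of bobbin1, bobbin2, bobbin3 may be knocked a few centimetres aside while the robot is not near it.
It also fails if it takes over 210 s, if anything falls off the work surface, if the arm or the gripper's body presses on something with over 40 N, if the wrist force passes 120 N, or if a joint passes its speed limit or range.

### The arm

A 6-joint arm with a two-finger parallel gripper is mounted at the origin on the work surface. World frame = base frame: x ahead of the robot, y to its left, z up, the work surface at z = 0. Lengths are in m, angles in rad, forces in N, time in s.
With the tool pointing down it reaches from about 0.375 to 0.975 m from the base axis. Payload 3.8 kg.
Tool frame: the origin (TCP) lies at the very end of the fingers, on their centre line; the grasp point (between the pads) lies 19 mm behind it; z points along the fingers, y is the direction in which the jaws open and shut (so a half turn about z gives the same grasp; the last joint's range is limited). The gripper opens to 85 mm and grips with 20 to 120 N. Pads are 22 mm wide; open, the fingers measure 114 mm over their backs; the gripper's body (76 mm by 85 mm) begins 54 mm behind the grasp point. The pads swing forward as they close: fully open they stand 13 mm farther back than shut.
Start: joints at [-1.252, 0.264, 1.604, -0, 1.274, -0.037], TCP at [0.235, -0.633, 0.204] pointing down, gripper open.
Joint ranges: [-2.63, 2.63], [-0.94, 2.18], [0.31, 2.57], [-1.31, 4.45], [0, 2.66], [-2.55, 2.55]. Speed limits (rad/s): [2.57, 2.57, 3.14, 3.14, 3.14, 3.14].

### API

Orientations are given as a rotation vector (axis times angle).
In Python, from workcell import status, read_camera, camera_info, order gives the robot as it stands.
- The arm moves only by the tool move_arm, never from a script. Its argument "deltas" is a list of rows, each a list of 3 entries, a list of its own where there are three numbers: the turn, a rotation vector about the world's x, y, z as a fraction of full scale, then the shift along the world's x, y, z as a fraction of full scale, then the closure, from -1 (fully open) to 1 (shut), so that 0 is half open. A call has 1 to 20 rows; each row is the pose to reach, as a shift and turn from the pose commanded when the call began; what a row does not reach only later rows make up. Full scale, the value 1, is 0.1 m for a shift and pi/2 rad for a turn. A row lasts 1/8 s, in which the tool goes at most 62.5 mm and 10.7 degrees, less where a joint would pass 70% of its speed; a pose out of reach is approached as far as the arm can. A call with a number of a shift or a turn outside -1 to 1 is refused whole. A call with a gripper value outside its range is refused whole. The fingers move at their own pace and stop on an object; "grip_force" is the grip in N (left out, the last holds). Time passes only in rows, so rows that repeat a pose let the fingers close. It gives the time, the measured TCP pose, the force and the opening at its end, in the units of the state.
- status.read_state(): the state, without advancing time (a new reading comes with each control period).
- read_camera(name): name is "side" or "top"; returns (picture, depth): 384x512x3 uint8, red, green, blue; 384x512 float32, m along the optical axis (not along the pixel's ray), 0 where there is no reading.
- camera_info(name): a dict with "K" (3x3 intrinsics, pixels), "D" ([k1, k2, p1, p2, k3] as OpenCV has them; the pictures are not rectified), "R" (3x3) and "t" (3): a world point X has camera coordinates R X + t. Camera axes: x right, y down, z forward; pixel columns grow to the right and rows downward; lengths in m; the calibration is good to about 2 mm. A picture is of the moment at which its call begins. camera_info takes no time and is no camera call.
- order.finish_job(): hands the job in, once; it reports no verdict.
The state is a dict: "time": time; "q": joint angles; "joint_vel": joint speeds; "joint_torque": joint torques, N m; "tool_pos": TCP position; "tcp_rot": TCP orientation; "wrist_force": force on the tool from outside, world axes, zero at the start; "torque": the same for the moment, N m; "width": opening from 0.0 (shut) to 1.0 (fully open).
Only numpy, scipy, OpenCV 4.12 (cv2) and the standard library are available. Lean on these libraries where they do the work, as an engineer would, in place of code of your own. Each camera call takes 0.05 s, during which the arm holds its last target. There are 200 camera calls.

## Working session

There is one attempt and no reset: what is moved stays moved. The work goes in short steps, Python scripts to look and compute and a tool call to move; the robot and the scene stay as the last step left them, time stands still between calls to the robot, and variables do not carry over. Pictures are saved under pics/ and viewed, about 12 in all and at most 16, crops included, and the job is handed in when it is done.

Besides the shell and the picture viewer there is one more tool, called after ">>>" by a JSON object that holds its "op" and its "data". move_arm: Moves the arm, as the interface text tells. Its arguments: {"type":"object","properties":{"deltas":{"type":"array","items":{"type":"array"}},"grip_force":{"type":"number"}},"required":["deltas"]}

```bash
mkdir -p pics; cat > h.py <<'E'
import numpy as np, cv2
from workcell import status, read_camera, camera_info, order
def grab(n,f=None):
    p,d=read_camera(n)
    if f: cv2.imwrite('pics/'+f,cv2.cvtColor(p,cv2.COLOR_RGB2BGR))
    return p,d
def rays(n,uv):
    c=camera_info(n);K=np.array(c['K']);D=np.array(c['D'],float);R=np.array(c['R']);t=np.array(c['t']).ravel()
    x=cv2.undistortPoints(np.array(uv,float).reshape(-1,1,2),K,D).reshape(-1,2)
    return -R.T@t, np.c_[x,np.ones(len(x))]@R
def onplane(n,uv,z):
    o,d=rays(n,uv); return o+d*((z-o[2])/d[:,2])[:,None]
def cloud(n,d):
    v,u=np.mgrid[:384,:512]; o,r=rays(n,np.c_[u.ravel(),v.ravel()])
    P=o+r*d.ravel()[:,None]; P[d.ravel()==0]=np.nan
    return P.reshape(384,512,3)
def proj(n,X):
    c=camera_info(n);R=np.array(c['R'],float)
    return cv2.projectPoints(np.array(X,float).reshape(-1,1,3),cv2.Rodrigues(R)[0],np.array(c['t'],float).ravel(),np.array(c['K']),np.array(c['D'],float))[0].reshape(-1,2)
E
python3 - <<'E'
from h import *
for n in('top','side'):
    p,d=grab(n); np.savez(f'{n}0.npz',p=p,d=d)
    cv2.imwrite(f'pics/{n}0.png',cv2.resize(cv2.cvtColor(p,cv2.COLOR_RGB2BGR),(800,600),interpolation=cv2.INTER_CUBIC))
    c=camera_info(n);print(n,rays(n,[[256,192]]),np.array(c['K']).round(0).tolist(),np.array(c['R']).round(2).tolist(),(d>0).mean())
print(status.read_state())
E
```

```text
top (array([ 0.39696084, -0.02131978,  1.2338454 ]), array([[ 0.15812894, -0.01091669, -0.98743089]])) [[468.0, 0.0, 251.0], [0.0, 468.0, 189.0], [0.0, 0.0, 1.0]] [[-0.02, -1.0, -0.0], [-0.99, 0.02, -0.16], [0.16, -0.0, -0.99]] 0.9962158203125
side (array([0.34468721, 0.68522459, 0.92300185]), array([[ 0.2085647 , -0.61284065, -0.76232726]])) [[413.0, 0.0, 251.0], [0.0, 413.0, 189.0], [0.0, 0.0, 1.0]] [[-0.94, -0.35, 0.01], [-0.27, 0.71, -0.65], [0.22, -0.61, -0.76]] 0.9957529703776041
{'time': 0.1, 'q': array([-1.25185052e+00,  2.64716022e-01,  1.60527402e+00, -1.42875043e-05,
        1.27368214e+00, -3.68790533e-02]), 'joint_vel': array([ 3.75118757e-04, -1.70883858e-03, -4.67776673e-03,  2.00731568e-03,
        5.08675444e-04, -9.49806387e-05]), 'joint_torque': array([ 1.13929404e-03, -5.16706216e+01, -3.68589056e+01,  4.79415871e-05,
        6.29158181e-03, -1.23350392e-05]), 'tool_pos': array([ 0.23492317, -0.63202158,  0.20244107]), 'tcp_rot': array([-3.08997781e+00, -5.55626881e-01,  4.80088111e-04]), 'wrist_force': array([ 0.16551146,  0.48078571, -0.14678302]), 'torque': array([-0.00179408,  0.01076421,  0.03312512]), 'width': 1.0004826231965636}
```

View pics/top0.png

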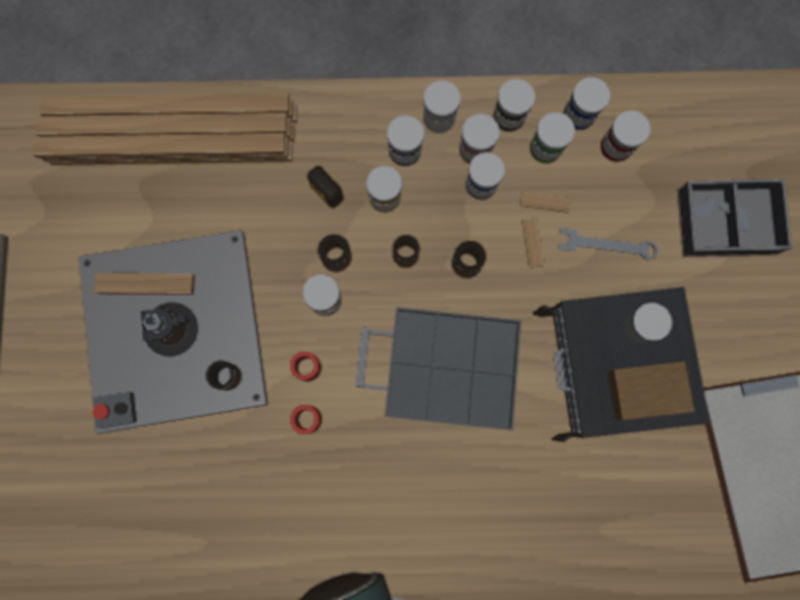

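View pics/side0.png

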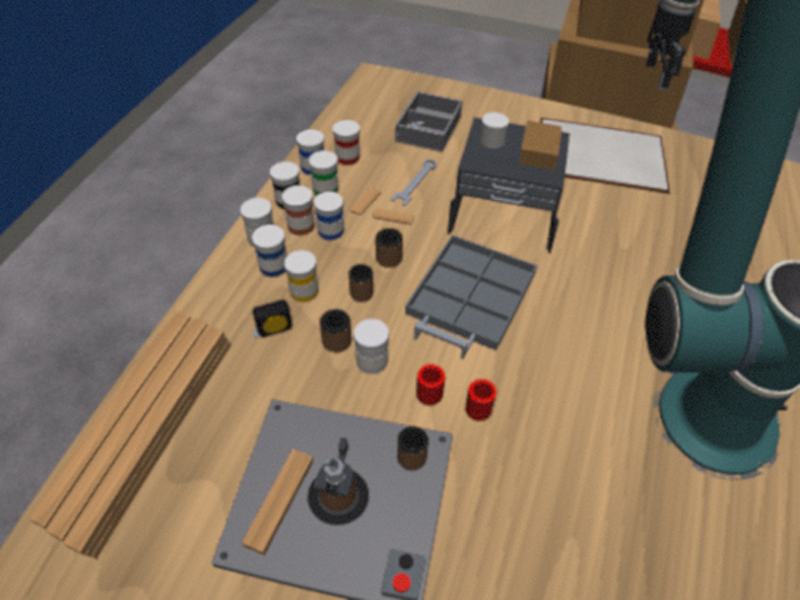

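The top view shows the nut and washer at about (165,322). The dark bobbin4 on the table is at (223,375), and the dark bench bobbins are at (334,252), (405,250) and (468,258). The red look-alikes are at (305,366) and (305,418). The tray is at (455,368) with its handle at (362,360), and the rack mouth is at about (565,365).

```bash
cat > m1.py <<'E'
from h import *
C={}
for n in('top','side'):
    f=np.load(n+'0.npz'); C[n]=(f['p'],cloud(n,f['d']))
p,P=C['top']
print('bench z',np.nanmedian(P[300:330,200:300,2]), 'table z',np.nanmedian(P[200:215,100:130,2]))
s=512/800
for n,seeds in(('top',dict(b4=(223,375),bA=(334,252),bB=(405,250),bC=(468,258),jar=(321,292))),('side',dict(b4=(412,440),bA=(335,325),bB=(361,275),bC=(389,240)))):
    p,P=C[n]
    for k,(u,v) in seeds.items():
        u=int(u*s);v=int(v*s);w=P[v-18:v+19,u-18:u+19].reshape(-1,3)
        zb=.02 if k=='b4' else 0
        q=w[(w[:,2]>zb+.052)&(w[:,2]<zb+.068)] if k!='jar' else w[(w[:,2]>.07)]
        c,r=cv2.minEnclosingCircle(q[:,:2].astype(np.float32)) 
        print(n,k,len(q),np.array(c).round(4),round(r*2,4),'z',np.nanpercentile(q[:,2],[50,95]).round(4))
for n in C:
    p,P=C[n]
    # spindle region
    m=(np.abs(P[...,0]-.45)<.15)&(np.abs(P[...,1]-.42)<.25)
    for a,b in((.07,.08),(.08,.09),(.09,.1),(.1,.11),(.11,.12),(.12,.13),(.13,.14)):
        q=P[m&(P[...,2]>a)&(P[...,2]<b)]
        if len(q):print(n,a,len(q),q.mean(0).round(4),q.min(0).round(3),q.max(0).round(3))
E
python3 m1.py
python3 - <<'E'
from h import *
f=np.load('top0.npz')['p'];g=np.load('side0.npz')['p']
a=cv2.resize(f[185:245,75:145],(700,600),interpolation=cv2.INTER_CUBIC)[:,:,::-1]
b=cv2.resize(g[270:340,185:250],(557,600),interpolation=cv2.INTER_CUBIC)[:,:,::-1]
im=cv2.resize(np.hstack([a,b]),(800,int(600*800/1257)))
cv2.imwrite('pics/sp0.png',np.clip(im*1.6,0,255).astype(np.uint8))
E
```

```text
bench z 0.0013138511442067902 table z 0.08285147802770831
top b4 172 [0.4696 0.2522] 0.0472 z [0.0808 0.0848]
top bA 251 [0.6711 0.0731] 0.0545 z [0.0604 0.0643]
top bB 158 [ 0.6727 -0.046 ] 0.0475 z [0.0609 0.065 ]
top bC 249 [ 0.6561 -0.151 ] 0.0551 z [0.0607 0.0648]
top jar 425 [0.5962 0.0922] 0.0578 z [0.0853 0.089 ]
side b4 202 [0.4685 0.2509] 0.0484 z [0.079  0.0818]
side bA 234 [0.6473 0.0926] 0.1127 z [0.059  0.0625]
side bB 135 [ 0.6606 -0.0744] 0.112 z [0.0584 0.0625]
side bC 179 [ 0.6668 -0.1187] 0.1216 z [0.0594 0.0631]
top 0.07 96 [0.4847 0.2696 0.0765] [0.446 0.229 0.07 ] [0.572 0.341 0.08 ]
top 0.08 212 [0.5084 0.2977 0.0844] [0.448 0.23  0.08 ] [0.576 0.376 0.09 ]
top 0.09 195 [0.5475 0.3453 0.093 ] [0.525 0.299 0.09 ] [0.572 0.374 0.1  ]
top 0.1 31 [0.5479 0.33   0.1051] [0.538 0.3   0.1  ] [0.561 0.355 0.11 ]
top 0.11 77 [0.5516 0.3311 0.1157] [0.538 0.299 0.11 ] [0.564 0.363 0.12 ]
top 0.12 32 [0.5484 0.3473 0.1235] [0.539 0.338 0.12 ] [0.56  0.359 0.13 ]
top 0.13 19 [0.55   0.3491 0.1325] [0.545 0.343 0.13 ] [0.554 0.353 0.136]
side 0.07 199 [0.4822 0.2754 0.0766] [0.445 0.229 0.07 ] [0.565 0.374 0.08 ]
side 0.08 221 [0.5247 0.3291 0.085 ] [0.445 0.229 0.08 ] [0.575 0.375 0.09 ]
side 0.09 172 [0.5466 0.3517 0.0925] [0.522 0.3   0.09 ] [0.572 0.374 0.1  ]
side 0.1 43 [0.5472 0.3393 0.1057] [0.536 0.304 0.101] [0.56  0.361 0.11 ]
side 0.11 115 [0.5486 0.3394 0.1154] [0.535 0.299 0.11 ] [0.562 0.361 0.119]
side 0.12 27 [0.5472 0.3489 0.1273] [0.542 0.339 0.121] [0.555 0.355 0.13 ]
side 0.13 17 [0.548  0.3468 0.1315] [0.542 0.342 0.13 ] [0.553 0.354 0.133]
```

View pics/sp0.png

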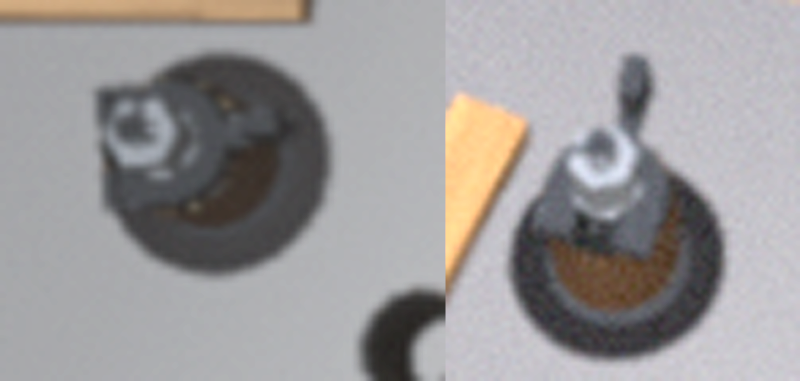

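The crops show the nut (bright hexagon) on the spindle, with the washer tab pointing to the image right in top and up in side. Next I measure the nut flats, tab direction, tray and rack.

```bash
cat > m2.py <<'E'
from h import *
C={}
for n in('top','side'):
    f=np.load(n+'0.npz'); C[n]=(f['p'],cloud(n,f['d']))
sp=np.array([.5485,.348])
for n in C:
    p,P=C[n]; d=P[...,:2]-sp; r=np.hypot(d[...,0],d[...,1])
    q=P[(r<.06)&(r>.03)&(P[...,2]>.1)&(P[...,2]<.125)]
    m=np.median(q,0);print(n,'tab',len(q),m.round(4),'dir deg',np.degrees(np.arctan2(*(m[:2]-sp)[::-1])).round(1))
    q=P[(r<.07)&(P[...,2]>.083)&(P[...,2]<.097)];c=q.mean(0);print('  washer level',len(q),c.round(4),cv2.minAreaRect(q[:,:2].astype(np.float32)))
    # nut: bright pixels near projected nut top
    u,v=proj(n,[[*sp,.117]])[0].round().astype(int)
    g=cv2.cvtColor(p,cv2.COLOR_RGB2GRAY)[v-14:v+15,u-14:u+15]
    big=cv2.resize(g,None,fx=8,fy=8,interpolation=cv2.INTER_CUBIC)
    t,_=cv2.threshold(big,0,255,cv2.THRESH_OTSU); 
    for th in(t*.9,t,t*1.1):
        b=(big>th).astype(np.uint8); cs,_=cv2.findContours(b,cv2.RETR_EXTERNAL,cv2.CHAIN_APPROX_NONE)
        k=max(cs,key=cv2.contourArea)[:,0]/8.+[u-14-.44,v-14-.44]
        w=onplane(n,k,.117)[:,:2]; (cx,cy),(W,H),an=cv2.minAreaRect((w*1000).astype(np.float32))
        cc=w.mean(0);a=np.arctan2(*(w-cc).T[::-1]);rr=np.hypot(*(w-cc).T)
        o=np.argsort(a);A=np.linspace(-np.pi,np.pi,360,endpoint=False);R=np.interp(A,a[o],rr[o],period=2*np.pi)
        F=(R*np.exp(-6j*A)).mean();print('  nut',round(th),cc.round(4),(round(W,1),round(H,1),round(an,1)),'vertex deg',round(-np.degrees(np.angle(F)) /6 % 60 if 0 else np.degrees(np.angle(np.conj(F)))/6%60,1),'amp mm',round(abs(F)*2000,2))
p,P=C['top']
def rect(m,name):
    q=P[m];print(name,len(q),[np.round(x,4) for x in cv2.minAreaRect(q[:,:2].astype(np.float32))],'z',np.nanmedian(q[:,2]).round(4)); return q
x,y,z=P[...,0],P[...,1],P[...,2]
reg=(x>.33)&(x<.6)&(y>-.26)&(y<.06)
rect(reg&(z>.020)&(z<.031)&(y<-.015),'tray rim')
rect(reg&(z>.036)&(z<.06)&(y>-.02),'handle')
rect((x>.3)&(x<.65)&(y<-.27)&(y>-.6)&(z>.15)&(z<.17),'rack top')
rect((x>.3)&(x<.65)&(y<-.2)&(y>-.32)&(z>.05)&(z<.14),'cheek')
for k in range(4):pass
E
python3 m2.py
```

```text
top tab 40 [0.5535 0.3071 0.1126] dir deg -83.0
  washer level 282 [0.5471 0.3443 0.0908] ((0.5493291020393372, 0.3377280831336975), (0.07640993595123291, 0.0522594228386879), 88.58564758300781)
  nut 68 [0.5558 0.357 ] (69.5, 69.8, 88.9) vertex deg 10.2 amp mm 0.85
  nut 75 [0.556  0.3575] (69.5, 69.8, 88.9) vertex deg 20.9 amp mm 0.55
  nut 82 [0.5584 0.3607] (69.4, 69.8, 88.9) vertex deg 41.6 amp mm 1.4
side tab 45 [0.5534 0.3094 0.1108] dir deg -82.8
  washer level 294 [0.5455 0.353  0.0897] ((0.5493206977844238, 0.33762404322624207), (0.05020933970808983, 0.07378272712230682), 7.686553478240967)
  nut 81 [0.5537 0.3394] (62.5, 56.6, 24.6) vertex deg 55.1 amp mm 2.32
  nut 90 [0.5644 0.3453] (45.4, 55.7, 24.6) vertex deg 15.3 amp mm 2.56
  nut 99 [0.5624 0.3449] (44.9, 54.9, 24.6) vertex deg 10.5 amp mm 1.5
tray rim 565 [array([ 0.4842, -0.1287]), array([0.2377, 0.1987]), np.float64(82.9325)] z 0.0253
handle 188 [array([0.4946, 0.028 ]), array([0.012 , 0.0948]), np.float64(82.8699)] z 0.051
rack top 5238 [array([ 0.473 , -0.3715]), array([0.2014, 0.1906]), np.float64(5.674)] z 0.161
cheek 373 [array([ 0.4635, -0.2782]), array([0.2128, 0.0227]), np.float64(5.137)] z 0.1185
```

```bash
python3 - <<'E'
from h import *
f=np.load('top0.npz')['p']
im=cv2.resize(f[180:290,220:460],(800,367),interpolation=cv2.INTER_CUBIC)[:,:,::-1]
cv2.imwrite('pics/tr0.png',np.clip(im*1.6,0,255).astype(np.uint8))
E
```

```text
(no output)
```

View pics/tr0.png

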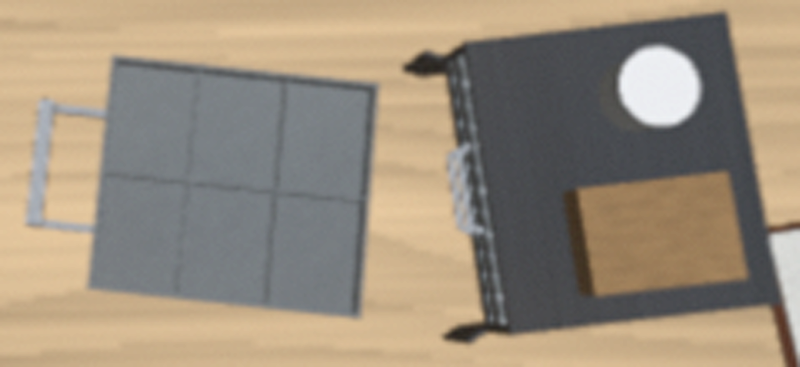

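```bash
python3 - <<'E'
from h import *
t=onplane('top',np.array([(113,58),(376,86),(360,316),(90,288)])/3.3333-.35+[220,180],.025)
print('tray corners',t.round(4).tolist(),'c',t.mean(0).round(4)); 
e=(t[1]+t[2]-t[0]-t[3])/2;print('tray x dir',np.degrees(np.arctan2(e[1],e[0])),np.linalg.norm(e),np.linalg.norm(t[3]-t[0]))
r=onplane('top',np.array([(463,42),(505,332),(778,302),(726,13)])/3.3333-.35+[220,180],.16)
print('rack',r.round(4).tolist()); e=r[2]+r[3]-r[0]-r[1];print('rack dir',np.degrees(np.arctan2(e[1],e[0])))
e=r[1]-r[0];print(np.degrees(np.arctan2(e[1],e[0]))+90)
sp=[.5485,.348]
ims=[]
for n in('top','side'):
    p=np.load(n+'0.npz')['p'];g=cv2.cvtColor(p,cv2.COLOR_RGB2GRAY)
    # metric rectified patch on plane z=.117, 0.25mm/px
    a=(np.arange(200)-100)*.00025; X,Y=np.meshgrid(sp[0]-a,sp[1]-a,indexing='ij') # up=+x,left=+y
    uv=proj(n,np.c_[X.ravel(),Y.ravel(),0*X.ravel()+.117]).astype(np.float32).reshape(200,200,2)
    w=cv2.remap(g,uv[...,0],uv[...,1],cv2.INTER_CUBIC); ims.append(cv2.resize(cv2.normalize(w,None,0,255,cv2.NORM_MINMAX),(400,400)))
cv2.imwrite('pics/nut0.png',np.hstack(ims))
E
```

```text
tray corners [[0.5773, -0.028, 0.025], [0.5514, -0.2327, 0.025], [0.3753, -0.2121, 0.025], [0.4, -0.007, 0.025]] c [ 0.476 -0.12   0.025]
tray x dir -97.03141825451054 0.2064754098258899 0.17858136455687135
rack [[0.5639, -0.271, 0.16], [0.3656, -0.2878, 0.16], [0.3827, -0.4719, 0.16], [0.5809, -0.4541, 0.16]]
rack dir -84.69284398921454
-85.14012477932147
```

View pics/nut0.png

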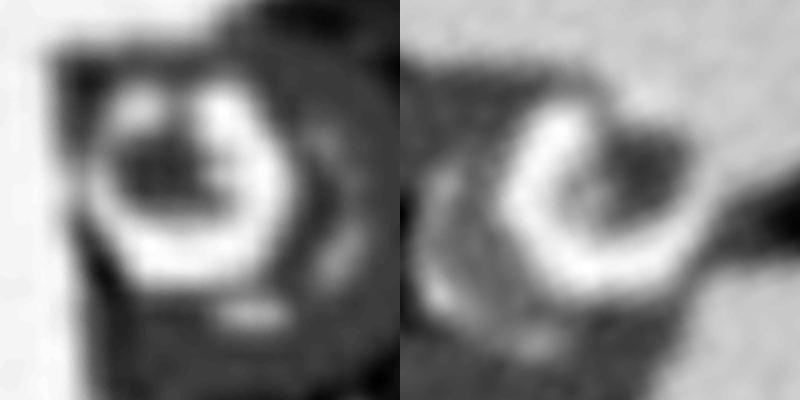

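>>> {"op": "move_arm", "data": {"deltas": [[[0, 0, 0.1], [0, 0.3, 0.5], 0.15], [[0, 0, 0.214], [0.31, 0.98, 1.0], 0.15], [[0, 0, 0.214], [0.31, 0.98, 1.0], 0.15]], "grip_force": 40}}

```text
time: 0.48
tool_pos: [0.2671, -0.5338, 0.3063]
tcp_rot: [2.952, 1.065, 0.001]
wrist_force: [-0.8, -1.2, -0.8]
width: 0.432
```

>>> {"op": "move_arm", "data": {"deltas": [[[0, 0, 0.1], [0.15, 0.5, 0], 0.15], [[0, 0, 0.214], [0.31, 0.98, 0], 0.15]]}}

```text
time: 0.72
tool_pos: [0.2971, -0.4354, 0.3027]
tcp_rot: [-2.733, -1.548, 0.0]
wrist_force: [0.9, 0.3, 0.4]
width: 0.424
```

>>> {"op": "move_arm", "data": {"deltas": [[[0, 0, 0.1], [0.15, 0.5, 0], 0.15], [[0, 0, 0.214], [0.31, 0.98, 0], 0.15]]}}

```text
time: 0.98
tool_pos: [0.328, -0.337, 0.3024]
tcp_rot: [-2.435, -1.983, 0.0]
wrist_force: [1.1, -1.4, -0.3]
width: 0.423
```

>>> {"op": "move_arm", "data": {"deltas": [[[0, 0, 0.1], [0.15, 0.5, 0], 0.15], [[0, 0, 0.214], [0.31, 0.98, 0], 0.15]]}}

```text
time: 1.23
tool_pos: [0.359, -0.2391, 0.3026]
tcp_rot: [-2.069, -2.363, 0.001]
wrist_force: [-0.7, -0.6, 0.2]
width: 0.424
```

>>> {"op": "move_arm", "data": {"deltas": [[[0, 0, 0.1], [0.15, 0.5, 0], 0.15], [[0, 0, 0.214], [0.31, 0.98, 0], 0.15]]}}

```text
time: 1.48
tool_pos: [0.39, -0.1412, 0.3026]
tcp_rot: [-1.644, -2.676, 0.001]
wrist_force: [0.9, 0.7, 0.2]
width: 0.422
```

>>> {"op": "move_arm", "data": {"deltas": [[[0, 0, 0.1], [0.15, 0.5, 0], 0.15], [[0, 0, 0.214], [0.31, 0.98, 0], 0.15]]}}

```text
time: 1.72
tool_pos: [0.421, -0.0432, 0.3027]
tcp_rot: [-1.173, -2.914, 0.001]
wrist_force: [1.1, -1.1, -0.3]
width: 0.426
```

>>> {"op": "move_arm", "data": {"deltas": [[[0, 0, 0.1], [0.15, 0.5, 0], 0.15], [[0, 0, 0.214], [0.31, 0.98, 0], 0.15]]}}

```text
time: 1.98
tool_pos: [0.452, 0.0548, 0.3026]
tcp_rot: [-0.669, -3.069, 0.001]
wrist_force: [1.3, -0.5, -0.4]
width: 0.427
```

>>> {"op": "move_arm", "data": {"deltas": [[[0, 0, 0.1], [0.15, 0.5, 0], 0.15], [[0, 0, 0.214], [0.31, 0.98, 0], 0.15]]}}

```text
time: 2.22
tool_pos: [0.4831, 0.1528, 0.3025]
tcp_rot: [-0.146, -3.137, 0.002]
wrist_force: [0.2, -0.6, 1.1]
width: 0.425
```

>>> {"op": "move_arm", "data": {"deltas": [[[0, 0, 0.1], [0.15, 0.5, 0], 0.15], [[0, 0, 0.214], [0.31, 0.98, 0], 0.15]]}}

```text
time: 2.48
tool_pos: [0.5141, 0.2508, 0.3022]
tcp_rot: [0.381, -3.117, 0.002]
wrist_force: [1.2, 0.7, 1.6]
width: 0.428
```

>>> {"op": "move_arm", "data": {"deltas": [[[0, 0, 0.1], [0.15, 0.5, 0], 0.15], [[0, 0, 0.214], [0.31, 0.98, 0], 0.15], [[0, 0, 0.214], [0.31, 0.98, 0], 0.15], [[0, 0, 0.214], [0.31, 0.98, 0], 0.15]]}}

```text
time: 2.98
tool_pos: [0.5447, 0.3467, 0.3022]
tcp_rot: [0.888, -3.011, 0.002]
wrist_force: [0.1, -0.4, 0.7]
width: 0.424
```

```bash
cat >> h.py <<'E'
def st():
    from scipy.spatial.transform import Rotation as Ro
    s=status.read_state();R=Ro.from_rotvec(s['tcp_rot']).as_matrix()
    print('t',round(s['time'],2),'p',s['tool_pos'].round(4),'jaw',np.degrees(np.arctan2(R[1,1],R[0,1])).round(1),'zdir',R[:,2].round(3),'q',s['q'].round(2),'F',s['wrist_force'].round(1),'M',s['torque'].round(2),'w',round(s['width'],3));return s
E
python3 -c "
from h import *
st()"
```

```text
t 2.98 p [0.5447 0.3467 0.3022] jaw 122.9 zdir [-0.002 -0.002 -1.   ] q [ 0.53  0.17  1.54 -0.    1.44 -1.62] F [ 0.1 -0.4  0.7] M [ 0.02 -0.05 -0.04] w 0.424
```

>>> {"op": "move_arm", "data": {"deltas": [[[0, 0, -0.3], [0.05, 0.016, -0.3], 0.3], [[0, 0, -0.666], [0.05, 0.016, -0.7], 0.3], [[0, 0, -0.666], [0.05, 0.016, -1], 0.3], [[0, 0, -0.666], [0.05, 0.016, -1], 0.3], [[0, 0, -0.666], [0.05, 0.016, -1], 0.3], [[0, 0, -0.666], [0.05, 0.016, -1], 0.3], [[0, 0, -0.666], [0.05, 0.016, -1], 0.3]]}}

```text
time: 3.85
tool_pos: [0.55, 0.3472, 0.204]
tcp_rot: [0.735, 3.054, -0.0]
wrist_force: [-0.1, -0.0, 0.4]
width: 0.352
```

>>> {"op": "move_arm", "data": {"deltas": [[[0, 0, 0], [0, 0, -0.4], 0.3], [[0, 0, 0], [0, 0, -0.62], 0.3], [[0, 0, 0], [0, 0, -0.62], 0.3], [[0, 0, 0], [0, 0, -0.62], 0.3]]}}

```text
time: 4.35
tool_pos: [0.5508, 0.3488, 0.143]
tcp_rot: [0.732, 3.054, 0.002]
wrist_force: [0.3, -0.1, 0.9]
width: 0.35
```

```bash
python3 - <<'E'
from h import *
st()
ims=[]
for n in('top','side'):
    p,d=grab(n); u,v=proj(n,[[.5495,.3483,.13]])[0].round().astype(int)
    ims.append(cv2.resize(p[v-40:v+40,max(u-40,0):max(u-40,0)+80],(400,400),interpolation=cv2.INTER_CUBIC))
cv2.imwrite('pics/a1.png',np.clip(np.hstack(ims)[:,:,::-1]*1.5,0,255).astype(np.uint8))
E
```

```text
t 4.35 p [0.5508 0.3488 0.143 ] jaw 63.0 zdir [ 0.001  0.001 -1.   ] q [ 0.53  0.26  1.72 -0.    1.16 -0.57] F [ 0.3 -0.1  0.9] M [0.04 0.03 0.02] w 0.35
```

View pics/a1.png

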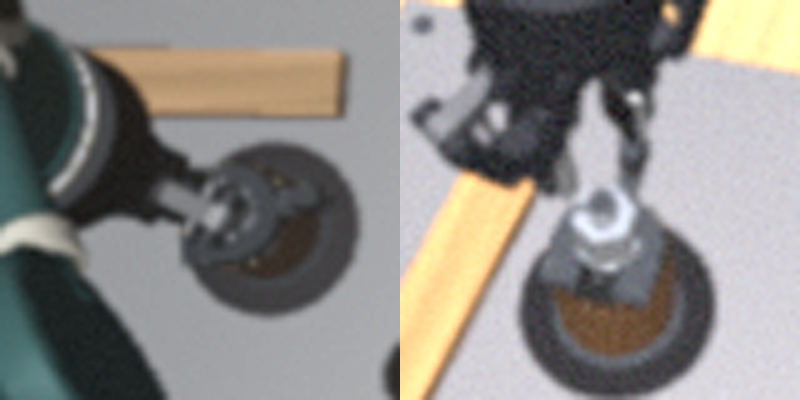

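The fingers stand above the nut, centred in both views within a few mm. I'm descending and gripping gently to check alignment by the width.

>>> {"op": "move_arm", "data": {"deltas": [[[0, 0, 0], [-0.01, -0.004, -0.15], 0.3], [[0, 0, 0], [-0.01, -0.004, -0.3], 0.3], [[0, 0, 0], [-0.01, -0.004, -0.4], 0.3], [[0, 0, 0], [-0.01, -0.004, -0.45], 0.3], [[0, 0, 0], [-0.01, -0.004, -0.45], 0.3]]}}

```text
time: 5.08
tool_pos: [0.5487, 0.3483, 0.0959]
tcp_rot: [-0.732, -3.054, 0.001]
wrist_force: [-0.6, 0.4, 0.6]
width: 0.351
```

>>> {"op": "move_arm", "data": {"deltas": [[[0, 0, 0], [0, 0, 0], 0.6], [[0, 0, 0], [0, 0, 0], 0.8], [[0, 0, 0], [0, 0, 0], 0.8], [[0, 0, 0], [0, 0, 0], 0.8]], "grip_force": 40}}

```text
time: 5.58
tool_pos: [0.5496, 0.3488, 0.0973]
tcp_rot: [0.732, 3.054, 0.001]
wrist_force: [0.9, 0.1, 1.1]
width: 0.11
```

```bash
python3 -c "
from h import *
st()"
```

```text
t 5.58 p [0.5496 0.3488 0.0973] jaw 63.0 zdir [ 0.001  0.001 -1.   ] q [ 0.53  0.3   1.76  0.    1.08 -0.57] F [0.9 0.1 1.1] M [ 0.05 -0.1  -0.04] w 0.11
```

```bash
python3 - <<'E'
from h import *
ims=[]
for n in('top','side'):
    p,d=grab(n); u,v=proj(n,[[.5495,.3483,.11]])[0].round().astype(int)
    ims.append(cv2.resize(p[v-30:v+30,max(u-30,0):max(u-30,0)+60],(400,400),interpolation=cv2.INTER_CUBIC))
cv2.imwrite('pics/a2.png',np.clip(np.hstack(ims)[:,:,::-1]*2.,0,255).astype(np.uint8))
E
```

```text
(no output)
```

View pics/a2.png

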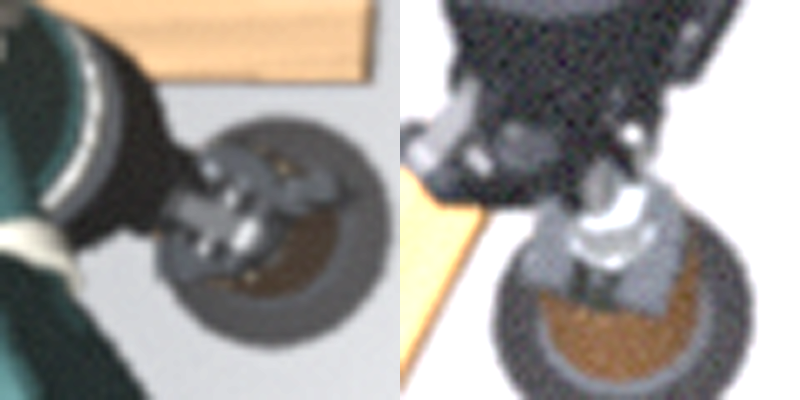

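>>> {"op": "move_arm", "data": {"deltas": [[[0, 0, 0], [0, 0, 0], 1], [[0, 0, 0], [0, 0, 0], 1], [[0, 0, 0], [0, 0, 0], 1]], "grip_force": 30}}

```text
time: 6.05
tool_pos: [0.5496, 0.3488, 0.0972]
tcp_rot: [0.732, 3.054, 0.001]
wrist_force: [-0.4, 0.7, 3.9]
width: 0.099
```

```bash
python3 - <<'E'
from h import *
st()
for n in('top','side'):
    print(n,proj(n,[[.5496,.3488,.0973],[.5496,.3488,.1173],[.5495,.3483,.117],[.5495,.3483,.130]]).round(1).tolist())
    p,d=grab(n);P=cloud(n,d);r=np.hypot(P[...,0]-.5495,P[...,1]-.3483)
    for a in np.arange(.094,.17,.008):
        q=P[(r<.05)&(P[...,2]>a)&(P[...,2]<a+.008)]
        if len(q):print(round(a,3),len(q),q.mean(0).round(4),q.min(0).round(3),q.max(0).round(3))
E
```

```text
t 6.05 p [0.5496 0.3488 0.0972] jaw 63.0 zdir [ 0.001  0.001 -1.   ] q [ 0.53  0.3   1.76 -0.    1.08 -0.57] F [-0.4  0.7  3.9] M [ 0.1  -0.13 -0.03] w 0.099
top [[99.6, 206.8], [96.9, 205.7], [97.1, 205.8], [95.3, 205.1]]
0.094 25 [0.547  0.3431 0.0956] [0.525 0.3   0.094] [0.572 0.37  0.102]
0.102 10 [0.5523 0.3034 0.1056] [0.549 0.3   0.102] [0.557 0.308 0.11 ]
0.11 36 [0.5543 0.3136 0.1138] [0.538 0.299 0.11 ] [0.561 0.354 0.118]
0.118 1 [0.5605 0.3431 0.1206] [0.561 0.343 0.121] [0.561 0.343 0.121]
0.142 4 [0.5486 0.3374 0.1458] [0.536 0.335 0.144] [0.555 0.343 0.149]
0.166 2 [0.5487 0.328  0.1697] [0.546 0.326 0.169] [0.551 0.33  0.171]
side [[213.4, 303.0], [212.8, 298.9], [213.0, 298.8], [212.5, 296.0]]
0.094 25 [0.5411 0.3559 0.0969] [0.521 0.342 0.094] [0.56  0.369 0.101]
0.102 24 [0.5454 0.3553 0.1058] [0.536 0.341 0.102] [0.559 0.361 0.11 ]
0.11 38 [0.542  0.3528 0.1154] [0.536 0.339 0.111] [0.552 0.36  0.118]
0.118 8 [0.54   0.3504 0.1193] [0.537 0.345 0.118] [0.544 0.36  0.122]
0.126 22 [0.5426 0.3502 0.1306] [0.535 0.342 0.127] [0.55  0.364 0.133]
0.134 25 [0.5451 0.3556 0.1375] [0.536 0.337 0.134] [0.558 0.365 0.142]
0.142 28 [0.5428 0.3525 0.1459] [0.535 0.337 0.142] [0.554 0.366 0.15 ]
0.15 22 [0.543  0.3548 0.154 ] [0.535 0.337 0.15 ] [0.553 0.367 0.158]
0.158 18 [0.5416 0.3483 0.1614] [0.532 0.339 0.158] [0.55  0.366 0.166]
0.166 38 [0.5421 0.3548 0.1709] [0.523 0.322 0.166] [0.553 0.384 0.174]
```

>>> {"op": "move_arm", "data": {"deltas": [[[0, 0, 0], [0, 0, 0], 0.3], [[0, 0, 0], [0, 0, 0], 0.3], [[0, 0, 0], [0, 0, 0.4], 0.3], [[0, 0, 0], [0, 0, 0.8], 0.3], [[0, 0, 0], [0, 0, 0.8], 1], [[0, 0, 0], [0, 0, 0.8], 1], [[0, 0, 0], [0, 0, 0.8], 1], [[0, 0, 0], [0, 0, 0.8], 1]]}}

```text
time: 7.15
tool_pos: [0.5482, 0.348, 0.1749]
tcp_rot: [-0.732, -3.053, 0.003]
wrist_force: [0.2, -0.6, 0.6]
width: -0.001
```

```bash
python3 - <<'E'
from h import *
s=st()
x,y,z=s['tool_pos']
ims=[]
for n in('top','side'):
    p,d=grab(n); P=cloud(n,d);r=np.hypot(P[...,0]-x,P[...,1]-y)
    for a in np.arange(z-.03,z+.05,.01):
        q=P[(r<.03)&(P[...,2]>a)&(P[...,2]<a+.01)]
        print(n,round(a-z,3),len(q),q.mean(0).round(4) if len(q) else '')
    u,v=proj(n,[[x,y,z]])[0]; U,V=int(round(u)),int(round(v)); U0=max(U-30,0)
    im=cv2.resize(p[V-30:V+30,U0:U0+60],(400,400),interpolation=cv2.INTER_CUBIC)
    im=np.clip(im.astype(float)*2.2,0,255).astype(np.uint8)
    cv2.drawMarker(im,(int((u-U0+.5)*6.667),int((v-V+30.5)*6.667)),(255,0,0),cv2.MARKER_CROSS,14,1);ims.append(im)
cv2.imwrite('pics/a3.png',np.hstack(ims)[:,:,::-1])
E
```

```text
t 7.15 p [0.5482 0.348  0.1749] jaw 63.0 zdir [-0.003 -0.001 -1.   ] q [ 0.53  0.24  1.69  0.    1.22 -0.57] F [ 0.2 -0.6  0.6] M [-0.02  0.01  0.01] w -0.001
top -0.03 0 
top -0.02 0 
top -0.01 0 
top 0.0 0 
top 0.01 0 
top 0.02 0 
top 0.03 0 
top 0.04 1 [0.5546 0.3376 0.2243]
top 0.05 1 [0.5536 0.3374 0.2309]
side -0.03 0 
side -0.02 0 
side -0.01 0 
side 0.0 0 
side 0.01 0 
side 0.02 1 [0.5386 0.3488 0.2046]
side 0.03 22 [0.5418 0.3546 0.211 ]
side 0.04 37 [0.5426 0.3535 0.2201]
side 0.05 27 [0.5418 0.3547 0.2303]
```

View pics/a3.png

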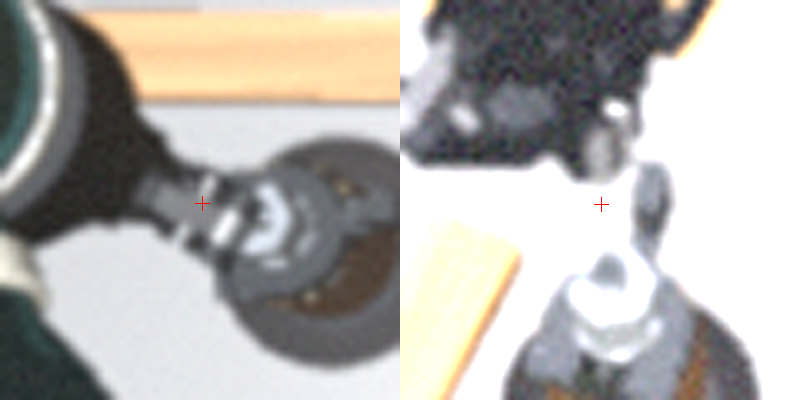

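The side view shows the closed fingertips ending higher than the TCP marker. The last grip was probably on the thin spindle above the nut, so I'll go lower in steps and check the width each time.

>>> {"op": "move_arm", "data": {"deltas": [[[0, 0, 0], [0.01, 0.003, -0.1], 0.3], [[0, 0, 0], [0.01, 0.003, -0.35], 0.3], [[0, 0, 0], [0.01, 0.003, -0.7], 0.3], [[0, 0, 0], [0.01, 0.003, -0.82], 0.3], [[0, 0, 0], [0.01, 0.003, -0.82], 0.3]]}}

```text
time: 7.88
tool_pos: [0.5492, 0.3483, 0.0932]
tcp_rot: [-0.732, -3.053, 0.003]
wrist_force: [-0.2, 0.6, 0.4]
width: 0.349
```

>>> {"op": "move_arm", "data": {"deltas": [[[0, 0, 0], [0, 0, 0], 0.6], [[0, 0, 0], [0, 0, 0], 0.8], [[0, 0, 0], [0, 0, 0], 0.8]]}}

```text
time: 8.25
tool_pos: [0.5507, 0.3484, 0.0963]
tcp_rot: [0.732, 3.054, -0.0]
wrist_force: [-2.0, -4.1, 4.8]
width: 0.104
```

```bash
python3 - <<'E'
from h import *
s=st()
ims=[]
for n in('top','side'):
    p,d=grab(n)
    u,v=proj(n,[[.5495,.3483,.117]])[0]; U,V=int(round(u)),int(round(v)); U0=max(U-25,0)
    im=cv2.resize(p[V-25:V+25,U0:U0+50],(400,400),interpolation=cv2.INTER_CUBIC)
    im=np.clip(im.astype(float)*2.2,0,255).astype(np.uint8);ims.append(im)
cv2.imwrite('pics/a4.png',np.hstack(ims)[:,:,::-1])
E
```

```text
t 8.25 p [0.5507 0.3484 0.0963] jaw 63.0 zdir [ 0.001 -0.    -1.   ] q [ 0.53  0.3   1.76 -0.    1.08 -0.57] F [-2.  -4.1  4.8] M [-0.81  0.39 -0.02] w 0.104
```

View pics/a4.png

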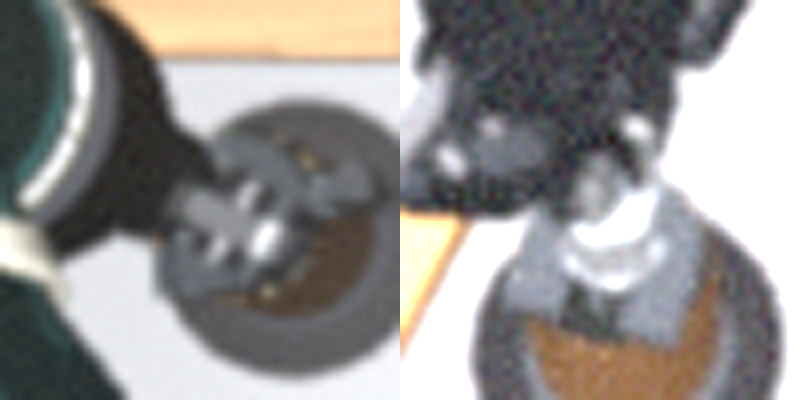

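The closing fingers pushed up off the nut's top, and z rose by 3 mm. So the fingertips really end about 20 mm behind the reported TCP. Going lower by that amount.

>>> {"op": "move_arm", "data": {"deltas": [[[0, 0, 0], [0, 0, 0], 0.25], [[0, 0, 0], [0, 0, 0], 0.25], [[0, 0, 0], [0, 0, -0.08], 0.25], [[0, 0, 0], [0, 0, -0.13], 0.25], [[0, 0, 0], [0, 0, -0.13], 0.25]]}}

```text
time: 8.98
tool_pos: [0.5493, 0.3484, 0.0804]
tcp_rot: [-0.732, -3.054, 0.002]
wrist_force: [-0.2, -0.6, -1.0]
width: 0.379
```

>>> {"op": "move_arm", "data": {"deltas": [[[0, 0, 0], [0, 0, 0], 0.6], [[0, 0, 0], [0, 0, 0], 0.6], [[0, 0, 0], [0, 0, 0], 0.6]]}}

```text
time: 9.35
tool_pos: [0.5498, 0.3486, 0.0813]
tcp_rot: [-0.732, -3.055, 0.001]
wrist_force: [0.1, -0.3, -2.7]
width: 0.268
```

```bash
python3 -c "
from h import *
st()"
```

```text
t 9.35 p [0.5498 0.3486 0.0813] jaw 63.0 zdir [-0.001 -0.    -1.   ] q [ 0.53  0.32  1.77  0.    1.05 -0.57] F [ 0.1 -0.3 -2.7] M [0.01 0.01 0.02] w 0.268
```

The nut is gripped at width 0.268, about 24 mm, so the jaws sit on the flats. Turning clockwise 30° to feel it give.

>>> {"op": "move_arm", "data": {"deltas": [[[0, 0, 0], [0, 0, 0], 0.75], [[0, 0, -0.08], [0, 0, 0], 0.75], [[0, 0, -0.16], [0, 0, 0], 0.75], [[0, 0, -0.25], [0, 0, 0.003], 0.75], [[0, 0, -0.333], [0, 0, 0.003], 0.75], [[0, 0, -0.333], [0, 0, 0.003], 0.75]], "grip_force": 70}}

```text
time: 10.1
tool_pos: [0.5497, 0.3486, 0.0818]
tcp_rot: [-1.495, -2.763, 0.001]
wrist_force: [-1.6, 0.9, -2.3]
width: 0.254
```

```bash
python3 -c "
from h import *
st()"
```

```text
t 10.1 p [0.5497 0.3486 0.0818] jaw 33.2 zdir [-0.001 -0.    -1.   ] q [ 0.53  0.32  1.77 -0.    1.05 -0.05] F [-1.6  0.9 -2.3] M [-0.07  0.18  0.15] w 0.254
```

The moment is 0.15 N m, just the drag, so it gives. Continuing the stroke to jaw −112°.

>>> {"op": "move_arm", "data": {"deltas": [[[0, 0, -0.1], [0, 0, 0.001], 0.75], [[0, 0, -0.21], [0, 0, 0.002], 0.75], [[0, 0, -0.32], [0, 0, 0.003], 0.75], [[0, 0, -0.43], [0, 0, 0.004], 0.75], [[0, 0, -0.54], [0, 0, 0.006], 0.75], [[0, 0, -0.65], [0, 0, 0.007], 0.75], [[0, 0, -0.75], [0, 0, 0.008], 0.75], [[0, 0, -0.805], [0, 0, 0.008], 0.75]]}}

```text
time: 11.1
tool_pos: [0.5495, 0.3486, 0.0825]
tcp_rot: [-2.84, -1.343, 0.002]
wrist_force: [-1.1, -0.5, -1.5]
width: 0.252
```

>>> {"op": "move_arm", "data": {"deltas": [[[0, 0, -0.1], [0, 0, 0.001], 0.75], [[0, 0, -0.21], [0, 0, 0.002], 0.75], [[0, 0, -0.32], [0, 0, 0.003], 0.75], [[0, 0, -0.43], [0, 0, 0.004], 0.75], [[0, 0, -0.54], [0, 0, 0.006], 0.75], [[0, 0, -0.65], [0, 0, 0.007], 0.75], [[0, 0, -0.75], [0, 0, 0.008], 0.75], [[0, 0, -0.805], [0, 0, 0.008], 0.75], [[0, 0, -0.805], [0, 0, 0.008], 0.75]]}}

```text
time: 12.22
tool_pos: [0.5494, 0.3488, 0.0833]
tcp_rot: [3.085, -0.59, -0.002]
wrist_force: [-3.1, 0.5, -1.8]
width: 0.245
```

```bash
python3 -c "
from h import *
st()"
```

```text
t 12.22 p [0.5494 0.3488 0.0833] jaw -111.6 zdir [-0.001 -0.    -1.   ] q [0.53 0.31 1.77 0.   1.06 2.48] F [-3.1  0.5 -1.8] M [0.04 0.4  0.07] w 0.245
```

>>> {"op": "move_arm", "data": {"deltas": [[[0, 0, 0], [0, 0, 0], 0.25], [[0, 0, 0], [0, 0, 0], 0.25], [[0, 0, 0], [0, 0, 0.25], 0.25], [[0, 0, 0.05], [0, 0, 0.4], 0.25], [[0, 0, 0.16], [0, 0, 0.4], 0.25], [[0, 0, 0.27], [0, 0, 0.4], 0.25], [[0, 0, 0.38], [0, 0, 0.4], 0.25], [[0, 0, 0.49], [0, 0, 0.4], 0.25], [[0, 0, 0.6], [0, 0, 0.4], 0.25], [[0, 0, 0.71], [0, 0, 0.4], 0.25], [[0, 0, 0.82], [0, 0, 0.4], 0.25], [[0, 0, 0.93], [0, 0, 0.4], 0.25], [[0, 0, 1], [0, 0, 0.4], 0.25]]}}

```text
time: 13.85
tool_pos: [0.5511, 0.349, 0.1245]
tcp_rot: [2.597, 1.767, 0.003]
wrist_force: [-0.5, 0.5, 0.3]
width: 0.377
```

>>> {"op": "move_arm", "data": {"deltas": [[[0, 0, 0.11], [0, 0, 0], 0.25], [[0, 0, 0.22], [0, 0, 0], 0.25], [[0, 0, 0.33], [0, 0, 0], 0.25], [[0, 0, 0.44], [0, 0, 0], 0.25], [[0, 0, 0.55], [0, 0, 0], 0.25], [[0, 0, 0.66], [0, 0, 0], 0.25], [[0, 0, 0.77], [0, 0, 0], 0.25], [[0, 0, 0.88], [0, 0, 0], 0.25], [[0, 0, 1], [0, 0, 0], 0.25], [[0, 0, 1], [0, 0, 0], 0.25]]}}

```text
time: 15.1
tool_pos: [0.5509, 0.349, 0.1244]
tcp_rot: [0.597, 3.083, 0.002]
wrist_force: [-0.5, -0.1, 1.0]
width: 0.376
```

```bash
cat > tab.py <<'E'
from h import *
s=st(); sp=np.array([.5495,.3485])
for n in('top','side'):
    p,d=grab(n);P=cloud(n,d); dd=P[...,:2]-sp; r=np.hypot(dd[...,0],dd[...,1])
    for lo,hi in((.1,.122),):
        q=P[(r<.058)&(r>.032)&(P[...,2]>lo)&(P[...,2]<hi)]
        if len(q)>3:
            m=np.median(q,0);print(n,'tab',len(q),m.round(4),'dir',np.degrees(np.arctan2(*(m[:2]-sp)[::-1])).round(1),np.percentile(q,[5,95],axis=0).round(3).tolist())
    q=P[(r<.07)&(P[...,2]>.085)&(P[...,2]<.097)]
    if len(q)>3:print('  washer',len(q),[np.round(a,4) for a in cv2.minAreaRect(q[:,:2].astype(np.float32))])
E
python3 tab.py
```

```text
t 15.1 p [0.5509 0.349  0.1244] jaw 68.1 zdir [ 0.002  0.001 -1.   ] q [ 0.53  0.28  1.74 -0.    1.12 -0.66] F [-0.5 -0.1  1. ] M [-0.02  0.04  0.02] w 0.376
top tab 41 [0.5536 0.3069 0.112 ] dir -84.4 [[0.549, 0.3, 0.103], [0.559, 0.315, 0.116]]
  washer 195 [array([0.5431, 0.3385]), array([0.0682, 0.0536]), np.float64(71.3571)]
side tab 6 [0.5545 0.3162 0.1058] dir -81.3 [[0.549, 0.315, 0.1], [0.557, 0.317, 0.111]]
  washer 244 [array([0.5491, 0.3399]), array([0.0488, 0.0652]), np.float64(6.4522)]
```

>>> {"op": "move_arm", "data": {"deltas": [[[0, 0, 0], [-0.01, -0.004, -0.2], 0.25], [[0, 0, 0], [-0.01, -0.004, -0.35], 0.25], [[0, 0, 0], [-0.01, -0.004, -0.42], 0.25], [[0, 0, 0], [-0.01, -0.004, -0.42], 0.25], [[0, 0, 0], [-0.01, -0.004, -0.42], 0.6], [[0, 0, 0], [-0.01, -0.004, -0.42], 0.75], [[0, 0, 0], [-0.01, -0.004, -0.42], 0.75], [[0, 0, 0], [-0.01, -0.004, -0.42], 0.75]]}}

```text
time: 16.2
tool_pos: [0.5491, 0.3487, 0.0816]
tcp_rot: [0.595, 3.085, 0.001]
wrist_force: [0.6, 1.7, -4.3]
width: 0.252
```

>>> {"op": "move_arm", "data": {"deltas": [[[0, 0, -0.1], [0, 0, 0.001], 0.75], [[0, 0, -0.21], [0, 0, 0.002], 0.75], [[0, 0, -0.32], [0, 0, 0.003], 0.75], [[0, 0, -0.43], [0, 0, 0.004], 0.75], [[0, 0, -0.54], [0, 0, 0.006], 0.75], [[0, 0, -0.65], [0, 0, 0.007], 0.75], [[0, 0, -0.76], [0, 0, 0.008], 0.75], [[0, 0, -0.86], [0, 0, 0.009], 0.75], [[0, 0, -0.97], [0, 0, 0.01], 0.75]]}}

```text
time: 17.32
tool_pos: [0.5496, 0.349, 0.0825]
tcp_rot: [-2.564, -1.814, -0.002]
wrist_force: [1.8, 2.8, -5.2]
width: 0.252
```

>>> {"op": "move_arm", "data": {"deltas": [[[0, 0, -0.1], [0, 0, 0.001], 0.75], [[0, 0, -0.21], [0, 0, 0.002], 0.75], [[0, 0, -0.32], [0, 0, 0.003], 0.75], [[0, 0, -0.43], [0, 0, 0.004], 0.75], [[0, 0, -0.54], [0, 0, 0.006], 0.75], [[0, 0, -0.65], [0, 0, 0.007], 0.75], [[0, 0, -0.76], [0, 0, 0.008], 0.75], [[0, 0, -0.86], [0, 0, 0.009], 0.75], [[0, 0, -0.97], [0, 0, 0.01], 0.75], [[0, 0, -0.97], [0, 0, 0.01], 0.75]]}}

```text
time: 18.58
tool_pos: [0.5499, 0.3487, 0.0835]
tcp_rot: [-3.109, 0.446, -0.002]
wrist_force: [3.4, 2.8, -6.0]
width: 0.259
```

```bash
python3 -c "
from h import *
st()"
```

```text
t 18.57 p [0.5499 0.3487 0.0835] jaw -106.3 zdir [ 0.002  0.001 -1.   ] q [ 0.53  0.31  1.77 -0.    1.05  2.38] F [ 3.4  2.8 -6. ] M [ 0.62 -0.55  0.15] w 0.259
```

>>> {"op": "move_arm", "data": {"deltas": [[[0, 0, 0], [0, 0, 0], 0.25], [[0, 0, 0], [0, 0, 0], 0.25], [[0, 0, 0], [0, 0, 0.25], 0.25], [[0, 0, 0.05], [0, 0, 0.4], 0.25], [[0, 0, 0.16], [0.02, -0.2, 0.4], 0.25], [[0, 0, 0.27], [0.04, -0.4, 0.4], 0.25], [[0, 0, 0.38], [0.045, -0.41, 0.4], 0.25], [[0, 0, 0.49], [0.045, -0.41, 0.4], 0.25], [[0, 0, 0.6], [0.045, -0.41, 0.4], 0.25], [[0, 0, 0.71], [0.045, -0.41, 0.4], 0.25], [[0, 0, 0.82], [0.045, -0.41, 0.4], 0.25], [[0, 0, 0.93], [0.045, -0.41, 0.4], 0.25], [[0, 0, 1], [0.045, -0.41, 0.4], 0.25]]}}

```text
time: 20.2
tool_pos: [0.5537, 0.3072, 0.1244]
tcp_rot: [2.511, 1.888, 0.001]
wrist_force: [0.6, 0.0, 0.2]
width: 0.378
```

>>> {"op": "move_arm", "data": {"deltas": [[[0, 0, 0.1], [0, 0, 0], 0.25], [[0, 0, 0.2], [0, 0, 0], 0.25], [[0, 0, 0.26], [0, 0, 0], 0.25], [[0, 0, 0.26], [0, 0, 0], 0.25]]}}

```text
time: 20.7
tool_pos: [0.5537, 0.3073, 0.1243]
tcp_rot: [2.082, 2.352, 0.001]
wrist_force: [-0.3, 0.2, -0.1]
width: 0.373
```

```bash
python3 tab.py; python3 - <<'E'
from h import *
ims=[]
for n in('top','side'):
    p,d=grab(n)
    u,v=proj(n,[[.552,.33,.1]])[0]; U,V=int(round(u)),int(round(v)); U0=max(U-25,0)
    im=cv2.resize(p[V-25:V+25,U0:U0+50],(400,400),interpolation=cv2.INTER_CUBIC)
    ims.append(np.clip(im.astype(float)*1.8,0,255).astype(np.uint8))
cv2.imwrite('pics/a5.png',np.hstack(ims)[:,:,::-1])
E
```

```text
t 20.7 p [0.5537 0.3073 0.1243] jaw 7.0 zdir [ 0.  0. -1.] q [ 0.47  0.24  1.78 -0.    1.12  0.35] F [-0.3  0.2 -0.1] M [-0.01 -0.03  0.03] w 0.373
top tab 39 [0.5536 0.3073 0.1133] dir -84.3 [[0.549, 0.3, 0.103], [0.559, 0.316, 0.117]]
  washer 20 [array([0.5549, 0.3281]), array([0.0268, 0.0552]), np.float64(20.7981)]
side tab 47 [0.553  0.3095 0.1107] dir -84.8 [[0.549, 0.3, 0.101], [0.559, 0.316, 0.113]]
  washer 255 [array([0.5496, 0.3366]), array([0.0495, 0.0723]), np.float64(5.9731)]
```

View pics/a5.png

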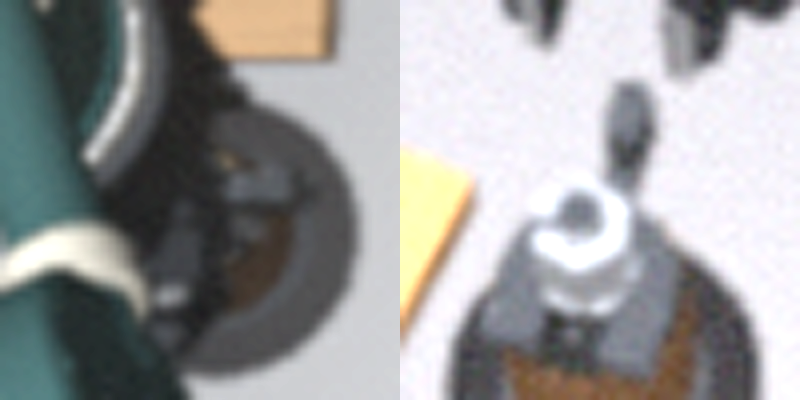

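The tab sits between the open fingers in both views and the nut is raised. Descending to grip the tab.

>>> {"op": "move_arm", "data": {"deltas": [[[0, 0, 0], [0, 0.003, -0.2], 0.25], [[0, 0, 0], [0, 0.003, -0.35], 0.25], [[0, 0, 0], [0, 0.003, -0.49], 0.25], [[0, 0, 0], [0, 0.003, -0.49], 0.25]], "grip_force": 40}}

```text
time: 21.4
tool_pos: [0.5519, 0.3068, 0.0719]
tcp_rot: [-2.081, -2.351, 0.007]
wrist_force: [-0.2, 0.3, 0.5]
width: 0.378
```

>>> {"op": "move_arm", "data": {"deltas": [[[0, 0, 0], [0, 0, 0], 1], [[0, 0, 0], [0, 0, 0], 1], [[0, 0, 0], [0, 0, 0], 1], [[0, 0, 0], [0, 0, 0], 1]], "grip_force": 40}}

```text
time: 21.9
tool_pos: [0.554, 0.3078, 0.0751]
tcp_rot: [2.082, 2.352, 0.001]
wrist_force: [0.9, 0.5, 0.3]
width: 0.102
```

```bash
python3 tab.py
```

```text
t 21.9 p [0.554  0.3078 0.0751] jaw 7.0 zdir [ 0.001  0.    -1.   ] q [ 0.47  0.29  1.82 -0.    1.03  0.35] F [0.9 0.5 0.3] M [-0.04 -0.03  0.01] w 0.102
top tab 29 [0.5561 0.3    0.1131] dir -82.2 [[0.542, 0.297, 0.105], [0.568, 0.306, 0.12]]
  washer 4 [array([0.5546, 0.3   ]), array([0.0079, 0.0003]), np.float64(7.9247)]
side tab 52 [0.5561 0.3122 0.1124] dir -79.6 [[0.536, 0.3, 0.107], [0.567, 0.318, 0.12]]
  washer 249 [array([0.5485, 0.3409]), array([0.0488, 0.0637]), np.float64(6.7687)]
```

>>> {"op": "move_arm", "data": {"deltas": [[[0, 0, 0], [0.006, -0.05, 0], 1], [[0, 0, 0], [0.012, -0.1, 0], 1], [[0, 0, 0], [0.018, -0.15, 0], 1], [[0, 0, 0], [0.024, -0.2, 0], 1], [[0, 0, 0], [0.024, -0.2, 0], 1]]}}

```text
time: 22.62
tool_pos: [0.5561, 0.2872, 0.0747]
tcp_rot: [2.083, 2.352, -0.0]
wrist_force: [-1.0, 0.5, 1.5]
width: 0.098
```

```bash
python3 -c "
from h import *
st()"
```

```text
t 22.62 p [0.5561 0.2872 0.0747] jaw 6.9 zdir [ 0. -0. -1.] q [ 0.44  0.28  1.83 -0.    1.03  0.32] F [-1.   0.5  1.5] M [0.12 0.01 0.02] w 0.098
```

>>> {"op": "move_arm", "data": {"deltas": [[[0, 0, 0], [0.024, -0.2, 0], 1], [[0, 0, 0], [0.049, -0.4, 0], 1], [[0, 0, 0], [0.055, -0.45, 0.03], 1], [[0, 0, 0], [0.055, -0.45, 0.3], 1], [[0, 0, 0], [0.055, -0.45, 0.8], 1], [[0, 0, 0], [0.055, -0.45, 1], 1], [[0, 0, 0], [0.055, -0.45, 1], 1]]}}

```text
time: 23.5
tool_pos: [0.5629, 0.243, 0.1764]
tcp_rot: [2.081, 2.351, 0.006]
wrist_force: [0.2, -0.3, -1.1]
width: 0.095
```

```bash
cat > g.py <<'E'
from h import *
s=st(); x,y,z=s['tool_pos']
for n in('side','top'):
    p,d=grab(n);P=cloud(n,d);r=np.hypot(P[...,0]-x,P[...,1]-y)
    for a,b in((0,.01),(.01,.02),(.02,.03),(.03,.04),(.04,.05),(.05,.065)):
        q=P[(r>=a)&(r<b)&(P[...,2]>z-.06)]
        if len(q):print(n,a,len(q),(np.percentile(q[:,2],[0,5,20,50])-z).round(3))
    u,v=proj(n,[[x,y,z]])[0];U,V=max(int(u)-45,0),max(int(v)-50,0)
    cv2.imwrite(f'pics/g_{n}.png',np.clip(cv2.resize(p[V:V+75,U:U+90],(450,375),interpolation=cv2.INTER_CUBIC)[:,:,::-1]*1.8,0,255).astype(np.uint8))
E
python3 g.py; python3 -c "
import cv2,numpy as np
cv2.imwrite('pics/g1.png',cv2.resize(np.hstack([cv2.imread('pics/g_top.png'),cv2.imread('pics/g_side.png')]),(800,333)))"
```

```text
t 23.5 p [0.5629 0.243  0.1764] jaw 7.0 zdir [ 0.004  0.001 -1.   ] q [ 0.37  0.16  1.78 -0.    1.2   0.25] F [ 0.2 -0.3 -1.1] M [-0.05  0.04 -0.08] w 0.095
side 0 184 [0.011 0.018 0.037 0.117]
side 0.01 571 [0.011 0.03  0.053 0.12 ]
side 0.02 781 [0.013 0.016 0.097 0.406]
side 0.03 3444 [0.009 0.092 0.184 0.246]
side 0.04 864 [0.01  0.016 0.115 0.396]
side 0.05 1942 [0.011 0.019 0.341 0.401]
top 0 166 [0.011 0.034 0.414 0.415]
top 0.01 496 [0.029 0.054 0.412 0.414]
top 0.02 785 [0.071 0.4   0.407 0.411]
top 0.03 1748 [0.077 0.173 0.235 0.397]
top 0.04 1177 [0.079 0.334 0.386 0.404]
top 0.05 1377 [0.009 0.125 0.397 0.405]
```

View pics/g1.png

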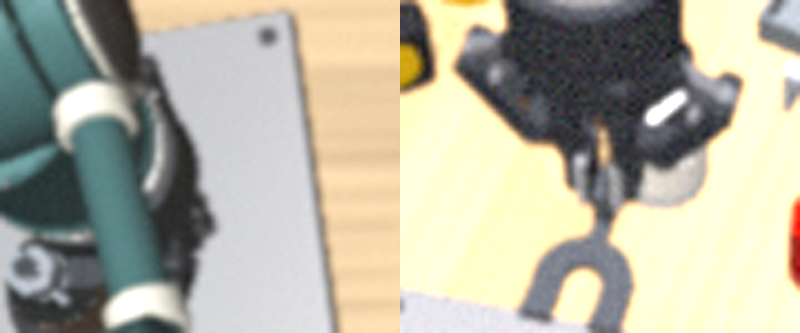

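Washer is out and hanging from the tab. Depth puts the gripper body about 72 mm behind the TCP and the real fingertips about 20 mm behind it. Next I carry the washer over its tray cell, the handle-side far cell.

>>> {"op": "move_arm", "data": {"deltas": [[[0, 0, 0.1], [0, -0.4, 0], 1], [[0, 0, 0.2], [-0.02, -0.8, 0], 1], [[0, 0, 0.28], [-0.02, -1, 0], 1]]}}

```text
time: 23.98
tool_pos: [0.5574, 0.1406, 0.1713]
tcp_rot: [-1.512, -2.749, 0.006]
wrist_force: [0.8, 0.4, -0.7]
width: 0.097
```

>>> {"op": "move_arm", "data": {"deltas": [[[0, 0, 0.1], [0, -0.4, 0], 1], [[0, 0, 0.2], [-0.02, -0.8, 0], 1], [[0, 0, 0.28], [-0.02, -1, 0], 1]]}}

```text
time: 24.35
tool_pos: [0.5554, 0.0408, 0.1714]
tcp_rot: [-0.876, -3.012, 0.003]
wrist_force: [0.5, 0.6, -1.0]
width: 0.098
```

>>> {"op": "move_arm", "data": {"deltas": [[[0, 0, 0.1], [0, -0.4, 0], 1], [[0, 0, 0.2], [-0.02, -0.8, 0], 1], [[0, 0, 0.284], [-0.03, -1, 0], 1], [[0, 0, 0.284], [-0.03, -1, 0], 1], [[0, 0, 0.284], [-0.03, -1, 0], 1]]}}

```text
time: 24.98
tool_pos: [0.5535, -0.0567, 0.1729]
tcp_rot: [-0.196, -3.133, -0.001]
wrist_force: [-0.2, 0.2, -1.4]
width: 0.095
```

```bash
cat > seg.py <<'E'
from h import *
def tray(P,y1=.06):
    x,y,z=P[...,0],P[...,1],P[...,2]
    q=P[(x>.3)&(x<.62)&(y>-.03)&(y<y1)&(z>.036)&(z<.06)]
    return q
E
python3 - <<'E'
from h import *
s=st(); x,y,z=s['tool_pos']
for n in('side','top'):
    p,d=grab(n);P=cloud(n,d);r=np.hypot(P[...,0]-x,P[...,1]-y)
    q=P[(r<.09)&(P[...,2]<z+.017)&(P[...,2]>z-.01)]
    if len(q)>5:print(n,len(q),[np.round(a,4) for a in cv2.minAreaRect(q[:,:2].astype(np.float32))],np.percentile(q[:,2],[5,50])-z)
    p2=cv2.cvtColor(p,cv2.COLOR_RGB2BGR)
    if n=='side':cv2.imwrite('pics/w1.png',np.clip(cv2.resize(p2[120:260,180:380],(800,560),interpolation=cv2.INTER_CUBIC)*1.5,0,255).astype(np.uint8))
E
```

```text
t 24.98 p [ 0.5535 -0.0567  0.1729] jaw 82.8 zdir [-0.003  0.001 -1.   ] q [-0.15  0.06  1.89  0.    1.19 -1.59] F [-0.2  0.2 -1.4] M [ 0.03 -0.07 -0.02] w 0.095
side 220 [array([ 0.5243, -0.0546]), array([0.0517, 0.0733]), np.float64(80.1703)] [0.01027479 0.01425884]
top 161 [array([ 0.513, -0.051]), array([0.0471, 0.0474]), np.float64(88.4233)] [0.0132138  0.01572646]
```

>>> {"op": "move_arm", "data": {"deltas": [[[0, 0, 0.022], [0.036, -0.038, -0.4], 1], [[0, 0, 0.022], [0.036, -0.038, -0.8], 1], [[0, 0, 0.022], [0.036, -0.038, -1], 1], [[0, 0, 0.022], [0.036, -0.038, -1], 1]]}}

```text
time: 25.58
tool_pos: [0.556, -0.0599, 0.0723]
tcp_rot: [-0.138, -3.134, -0.001]
wrist_force: [0.4, 0.1, -2.1]
width: 0.1
```

>>> {"op": "move_arm", "data": {"deltas": [[[0, 0, 0], [0, 0, -0.3], 1], [[0, 0, 0], [0, 0, -0.5], 1], [[0, 0, 0], [0, 0, -0.5], 1], [[0, 0, 0], [0, 0, -0.5], 1]]}}

```text
time: 26.08
tool_pos: [0.5596, -0.0611, 0.0263]
tcp_rot: [0.139, 3.136, -0.0]
wrist_force: [-0.2, 0.3, -0.9]
width: 0.101
```

```bash
python3 - <<'E'
from h import *
s=st(); x,y,z=s['tool_pos']
ims=[]
for n in('side','top'):
    p,d=grab(n);P=cloud(n,d);r=np.hypot(P[...,0]-x,P[...,1]-y)
    q=P[(r<.09)&(P[...,2]<z+.017)&(P[...,2]>z+.008)]
    if len(q)>5:print(n,len(q),[np.round(a,4) for a in cv2.minAreaRect(q[:,:2].astype(np.float32))])
    u,v=proj(n,[[.528,-.058,.03]])[0].astype(int)
    ims.append(np.clip(cv2.resize(p[v-35:v+35,u-35:u+35],(400,400),interpolation=cv2.INTER_CUBIC)[:,:,::-1]*1.8,0,255).astype(np.uint8))
cv2.imwrite('pics/w2.png',np.hstack(ims))
E
```

```text
t 26.07 p [ 0.5596 -0.0611  0.0263] jaw 84.9 zdir [ 0.003 -0.    -1.   ] q [-0.15  0.23  2.    0.    0.91 -1.64] F [-0.2  0.3 -0.9] M [-0.02 -0.06  0.01] w 0.101
side 193 [array([ 0.5313, -0.0577]), array([0.0517, 0.075 ]), np.float64(86.9724)]
top 138 [array([ 0.5177, -0.0587]), array([0.0469, 0.0455]), np.float64(81.7344)]
```

View pics/w2.png

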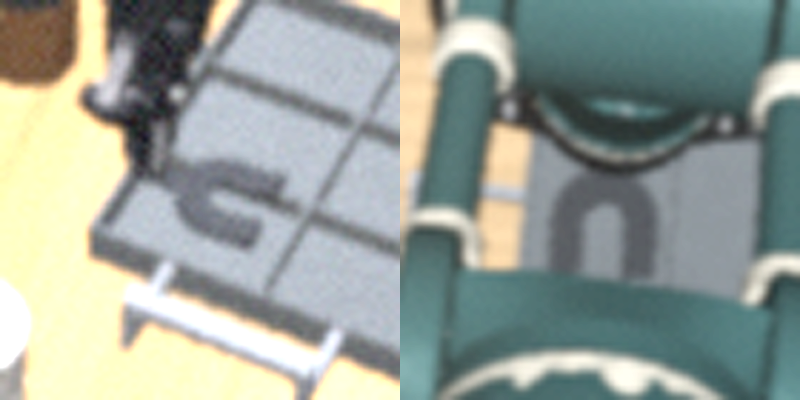

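The washer hangs over the handle-side far cell (left panel about (230,200)). Nudging −3 mm in x, lowering and releasing.

>>> {"op": "move_arm", "data": {"deltas": [[[0, 0, 0], [-0.03, 0, -0.1], 1], [[0, 0, 0], [-0.03, 0, -0.2], 1], [[0, 0, 0], [-0.03, 0, -0.28], 1], [[0, 0, 0], [-0.03, 0, -0.29], 1], [[0, 0, 0], [-0.03, 0, -0.29], 1]]}}

```text
time: 26.8
tool_pos: [0.555, -0.0611, -0.0048]
tcp_rot: [-0.139, -3.138, -0.0]
wrist_force: [0.2, -0.5, -0.5]
width: 0.099
```

```bash
python3 -c "
from h import *
st()"
```

```text
t 26.8 p [ 0.555  -0.0611 -0.0048] jaw 84.9 zdir [-0.  0. -1.] q [-0.15  0.27  2.03  0.    0.85 -1.64] F [ 0.2 -0.5 -0.5] M [ 0.02 -0.01 -0.02] w 0.099
```

>>> {"op": "move_arm", "data": {"deltas": [[[0, 0, 0], [0, 0, -0.008], 1], [[0, 0, 0], [0, 0, -0.008], 0.35], [[0, 0, 0], [0, 0, -0.008], 0.35], [[0, 0, 0], [0, 0, -0.008], 0.35], [[0, 0, 0], [0, 0, 0.3], 0.35], [[0, 0, 0], [0, 0, 0.8], 0.35], [[0, 0, 0], [0, 0, 1], 0.35]]}}

```text
time: 27.68
tool_pos: [0.5574, -0.0614, 0.099]
tcp_rot: [0.139, 3.133, -0.001]
wrist_force: [-0.2, 0.3, -0.5]
width: 0.325
```

>>> {"op": "move_arm", "data": {"deltas": [[[0, 0, 0.05], [-0.02, 0.2, 0.5], -1], [[0, 0, 0.1], [-0.06, 0.6, 0.9], -1], [[0, 0, 0.1], [-0.063, 1, 1], -1]]}}

```text
time: 28.05
tool_pos: [0.551, 0.0397, 0.1998]
tcp_rot: [-0.106, 3.133, -0.0]
wrist_force: [0.7, -0.1, -1.1]
width: 0.936
```

>>> {"op": "move_arm", "data": {"deltas": [[[0, 0, 0.05], [-0.03, 0.5, 0], -1], [[0, 0, 0.105], [-0.063, 1, 0], -1]]}}

```text
time: 28.3
tool_pos: [0.5426, 0.1403, 0.1962]
tcp_rot: [-0.369, 3.119, 0.0]
wrist_force: [0.4, 0.3, 0.2]
width: 1.003
```

>>> {"op": "move_arm", "data": {"deltas": [[[0, 0, 0.05], [-0.03, 0.5, 0], -1], [[0, 0, 0.105], [-0.063, 1, 0], -1]]}}

```text
time: 28.55
tool_pos: [0.5359, 0.2404, 0.1956]
tcp_rot: [-0.626, 3.078, -0.0]
wrist_force: [-0.4, 0.3, -0.2]
width: 0.997
```

>>> {"op": "move_arm", "data": {"deltas": [[[0, 0, 0.05], [-0.03, 0.5, 0], -1], [[0, 0, 0.105], [-0.063, 0.97, 0], -1], [[0, 0, 0.105], [-0.063, 0.97, 0], -1]]}}

```text
time: 28.92
tool_pos: [0.5292, 0.339, 0.1953]
tcp_rot: [0.879, -3.016, -0.001]
wrist_force: [-0.1, -0.2, -0.6]
width: 1.001
```

```bash
cat > look.py <<'E'
from h import *
import sys
# full survey: heights, bobbins by height window + darkness, washer in tray
p,d=grab('top');P=cloud('top',d);z=P[...,2]
for nm,lo,hi,reg in (('bench',.052,.068,(P[...,1]<.2)),('table',.073,.09,(P[...,1]>.2))):
    m=((z>lo)&(z<hi)&reg&(P[...,0]>.36)&(P[...,0]<.85)&(p.max(2)<70)).astype(np.uint8)
    n,l,stt,c=cv2.connectedComponentsWithStats(m)
    for i in range(1,n):
        if 60<stt[i,4]<900:
            q=P[l==i];cc,r=cv2.minEnclosingCircle(q[:,:2].astype(np.float32));
            print(nm,'px',c[i].round(0),'xy',np.round(cc,4),'dia',round(2*r,4),'n',stt[i,4])
E
python3 look.py; python3 - <<'E'
from h import *
st()
p,d=grab('top');P=cloud('top',d)
q=P[(P[...,0]>.43)&(P[...,0]<.6)&(P[...,1]<.0)&(P[...,1]>-.24)]
m=(P[...,0]>.49)&(P[...,0]<.57)&(P[...,1]<-.025)&(P[...,1]>-.09)
print('cell z pct',np.nanpercentile(P[...,2][m],[5,50,90,99]).round(4))
t=P[m&(P[...,2]>.024)];print('tab?',len(t),t.mean(0).round(4) if len(t) else '')
g=cv2.cvtColor(p,cv2.COLOR_RGB2GRAY)
im=cv2.resize(p[185:285,220:340],(720,600),interpolation=cv2.INTER_CUBIC)[:,:,::-1]
cv2.imwrite('pics/w3.png',np.clip(im*1.8,0,255).astype(np.uint8))
E
```

```text
bench px [207. 117.] xy [0.7865 0.0867] dia 0.0652 n 268
bench px [213. 160.] xy [0.6701 0.0735] dia 0.0536 n 222
bench px [259. 159.] xy [ 0.6714 -0.0462] dia 0.0459 n 122
bench px [300. 164.] xy [ 0.6555 -0.1503] dia 0.0533 n 215
table px [105. 210.] xy [0.5493 0.3473] dia 0.0552 n 195
table px [141. 239.] xy [0.4688 0.2509] dia 0.0451 n 143
t 28.98 p [0.5294 0.3371 0.1952] jaw 122.4 zdir [-0.    -0.001 -1.   ] q [ 0.53  0.18  1.72 -0.    1.24 -1.61] F [-0.6  0.1  0.8] M [ 0.01 -0.04  0.01] w 1.002
cell z pct [0.0021 0.0073 0.0151 0.037 ]
tab? 46 [ 0.5538 -0.0483  0.0307]
```

View pics/w3.png

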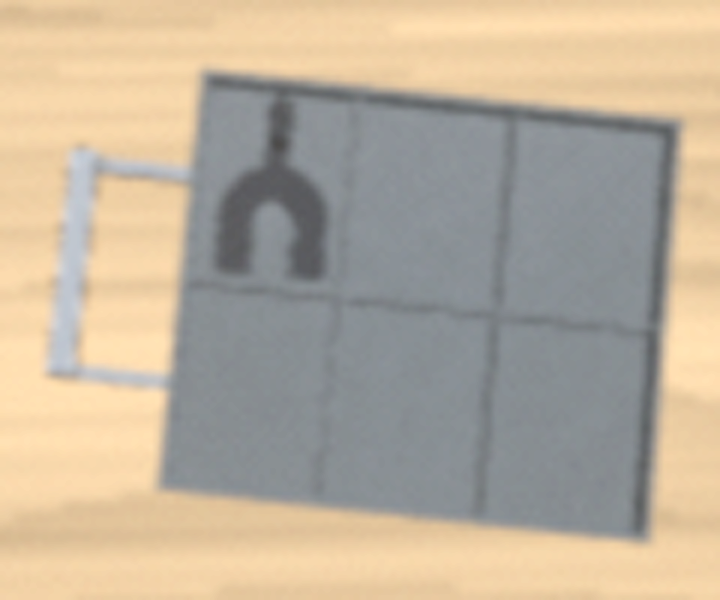

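The washer lies flat in its cell (pixels about (272,200)), tab toward the far wall. To clear the spindle, I'll tilt the tool 50° so the gripper body leans outward.

>>> {"op": "move_arm", "data": {"deltas": [[[-0.06, 0.095, 0], [0, 0, 0.05], -1], [[-0.12, 0.19, 0], [0, 0, 0.1], -1], [[-0.18, 0.285, 0], [0, 0, 0.1], -1], [[-0.24, 0.38, 0], [0, 0, 0.1], -1], [[-0.298, 0.469, 0], [0, 0, 0.1], -1], [[-0.298, 0.469, 0], [0, 0, 0.1], -1], [[-0.298, 0.469, 0], [0, 0, 0.1], -1]]}}

```text
time: 29.9
tool_pos: [0.5303, 0.3349, 0.2061]
tcp_rot: [0.634, -2.199, 0.298]
wrist_force: [-0.2, -0.1, 0.5]
width: 0.998
```

```bash
python3 -c "
from h import *
st()"
```

```text
t 29.9 p [0.5303 0.3349 0.2061] jaw 122.2 zdir [-0.646 -0.409 -0.644] q [ 0.54  0.81  1.04 -0.03  2.16 -1.6 ] F [-0.2 -0.1  0.5] M [ 0.15 -0.3  -0.02] w 0.998
```

>>> {"op": "move_arm", "data": {"deltas": [[[0, 0, 0], [0, 0.01, -0.4], -1], [[0, 0, 0], [0, 0.01, -0.8], -1], [[0, 0, 0], [0, 0.01, -1], -1], [[0, 0, 0], [0, 0.01, -1], -1]]}}

```text
time: 30.4
tool_pos: [0.5296, 0.3364, 0.1072]
tcp_rot: [0.635, -2.198, 0.299]
wrist_force: [-0.1, -1.0, 0.2]
width: 0.997
```

>>> {"op": "move_arm", "data": {"deltas": [[[0, 0, 0], [0, 0, -0.15], -1], [[0, 0, 0], [0, 0, -0.3], -1], [[0, 0, 0], [0, 0, -0.3], -1]]}}

```text
time: 30.78
tool_pos: [0.5291, 0.3364, 0.0739]
tcp_rot: [0.635, -2.194, 0.3]
wrist_force: [-0.0, -0.8, -0.4]
width: 1.002
```

```bash
python3 - <<'E'
from h import *
st()
ims=[]
for n in('side','top'):
    p,d=grab(n)
    u,v=proj(n,[[.5495,.3485,.09]])[0].astype(int);U=max(u-40,0)
    ims.append(np.clip(cv2.resize(p[v-40:v+40,U:U+80],(400,400),interpolation=cv2.INTER_CUBIC)[:,:,::-1]*1.8,0,255).astype(np.uint8))
cv2.imwrite('pics/b1.png',np.hstack(ims))
E
```

```text
t 30.77 p [0.5291 0.3364 0.0739] jaw 122.3 zdir [-0.648 -0.412 -0.641] q [ 0.54  0.92  1.11 -0.02  1.99 -1.59] F [-0.  -0.8 -0.4] M [ 0.17 -0.34 -0.06] w 1.002
```

View pics/b1.png

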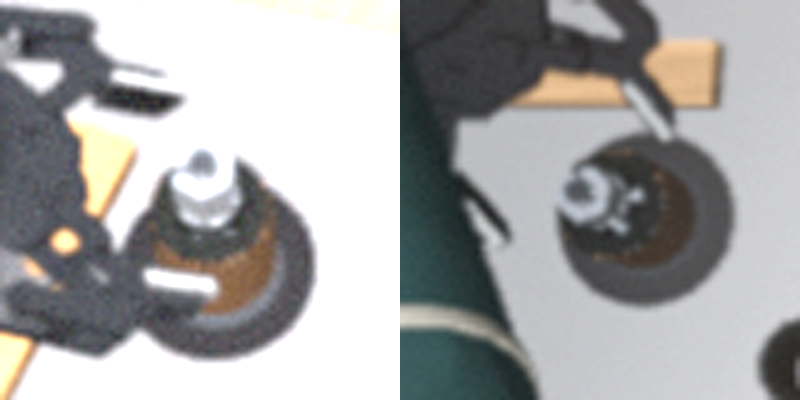

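Both fingers straddle the bobbin, with the spindle and nut clear between them. Lowering 18 mm and closing.

>>> {"op": "move_arm", "data": {"deltas": [[[0, 0, 0], [0.005, -0.005, -0.1], -1], [[0, 0, 0], [0.005, -0.005, -0.19], -1], [[0, 0, 0], [0.005, -0.005, -0.19], -0.4], [[0, 0, 0], [0.005, -0.005, -0.19], 0], [[0, 0, 0], [0.005, -0.005, -0.19], 0], [[0, 0, 0], [0.005, -0.005, -0.19], 0], [[0, 0, 0], [0.005, -0.005, -0.19], 0]], "grip_force": 40}}

```text
time: 31.75
tool_pos: [0.5306, 0.3364, 0.0569]
tcp_rot: [0.635, -2.197, 0.299]
wrist_force: [-0.1, -0.1, 0.5]
width: 0.607
```

```bash
python3 -c "
from h import *
st()"
```

```text
t 31.75 p [0.5306 0.3364 0.0569] jaw 122.3 zdir [-0.646 -0.411 -0.643] q [ 0.54  0.93  1.11 -0.02  1.97 -1.59] F [-0.1 -0.1  0.5] M [ 0.18 -0.29  0.04] w 0.607
```

>>> {"op": "move_arm", "data": {"deltas": [[[0, 0, 0], [0, 0, 0.05], 0], [[0, 0, 0], [0, 0, 0.1], 0], [[0, 0, 0], [0, 0, 0.15], 0], [[0, 0, 0], [0, 0, 0.2], 0], [[0, 0, 0], [0, 0, 0.2], 0]]}}

```text
time: 32.38
tool_pos: [0.5308, 0.3366, 0.0773]
tcp_rot: [0.636, -2.198, 0.299]
wrist_force: [0.7, -0.3, -1.1]
width: 0.611
```

```bash
python3 -c "
from h import *
st()"
```

```text
t 32.38 p [0.5308 0.3366 0.0773] jaw 122.3 zdir [-0.646 -0.41  -0.644] q [ 0.54  0.91  1.1  -0.02  2.   -1.6 ] F [ 0.7 -0.3 -1.1] M [ 0.27 -0.46  0.  ] w 0.611
```

The force confirms the bobbin's weight is carried. Lifting it over the nut, then carrying it to the middle far cell.

>>> {"op": "move_arm", "data": {"deltas": [[[0, 0, 0], [0, 0, 0.12], 0], [[0, 0, 0], [0, 0, 0.25], 0], [[0, 0, 0], [0, 0, 0.4], 0], [[0, 0, 0], [0, 0, 0.6], 0], [[0, 0, 0], [0, 0, 0.8], 0], [[0, 0, 0], [0, 0, 1], 0]]}}

```text
time: 33.12
tool_pos: [0.5306, 0.3365, 0.1785]
tcp_rot: [0.636, -2.197, 0.299]
wrist_force: [0.7, 0.3, -0.4]
width: 0.612
```

>>> {"op": "move_arm", "data": {"deltas": [[[0, 0, 0], [0, 0, 0.15], 0], [[0, 0, -0.03], [-0.02, -0.3, 0.2], 0], [[0, 0, -0.09], [-0.066, -0.7, 0.2], 0], [[0, 0, -0.09], [-0.066, -0.92, 0.2], 0]]}}

```text
time: 33.62
tool_pos: [0.5242, 0.2417, 0.1972]
tcp_rot: [0.474, -2.229, 0.225]
wrist_force: [0.5, -1.2, -1.4]
width: 0.611
```

>>> {"op": "move_arm", "data": {"deltas": [[[0, 0, -0.03], [-0.02, -0.3, 0], 0], [[0, 0, -0.06], [-0.05, -0.65, 0], 0], [[0, 0, -0.09], [-0.066, -0.92, 0], 0]]}}

```text
time: 34.0
tool_pos: [0.517, 0.1515, 0.1968]
tcp_rot: [0.317, -2.251, 0.151]
wrist_force: [0.2, -0.2, -1.4]
width: 0.612
```

>>> {"op": "move_arm", "data": {"deltas": [[[0, 0, -0.03], [-0.02, -0.3, 0], 0], [[0, 0, -0.06], [-0.05, -0.65, 0], 0], [[0, 0, -0.09], [-0.066, -0.92, 0], 0]]}}

```text
time: 34.38
tool_pos: [0.5105, 0.0595, 0.1968]
tcp_rot: [0.157, -2.265, 0.076]
wrist_force: [-0.6, 0.6, -1.6]
width: 0.611
```

>>> {"op": "move_arm", "data": {"deltas": [[[0, 0, -0.03], [-0.02, -0.3, 0], 0], [[0, 0, -0.06], [-0.05, -0.65, 0], 0], [[0, 0, -0.09], [-0.066, -0.92, 0], 0]]}}

```text
time: 34.75
tool_pos: [0.504, -0.0325, 0.1968]
tcp_rot: [-0.003, -2.269, 0.001]
wrist_force: [-0.1, 0.1, -1.1]
width: 0.609
```

>>> {"op": "move_arm", "data": {"deltas": [[[0, 0, -0.03], [-0.02, -0.3, 0], 0], [[0, 0, -0.06], [-0.05, -0.65, 0], 0], [[0, 0, -0.085], [-0.066, -0.92, 0], 0], [[0, 0, -0.085], [-0.066, -0.92, 0], 0], [[0, 0, -0.085], [-0.066, -0.92, 0], 0]]}}

```text
time: 35.38
tool_pos: [0.4976, -0.123, 0.1966]
tcp_rot: [-0.153, -2.264, -0.069]
wrist_force: [0.3, 1.1, -1.5]
width: 0.611
```

```bash
cat > held.py <<'E'
from h import *
s=st(); t=s['tool_pos']
for n in('side','top'):
    p,d=grab(n);P=cloud(n,d)
    o=P-t; m=(np.hypot(o[...,0],o[...,1])<.07)&(o[...,2]>.0)&(o[...,2]<.06)
    rr=p.astype(int); br=(rr[...,0]-rr[...,2]>18)&m
    q=P[br]
    print(n,len(q),(np.percentile(q,[2,50,98],axis=0)).round(4).tolist() if len(q)>4 else '')
E
python3 held.py; python3 - <<'E'
from h import *
ims=[]
for n in('side','top'):
    p,d=grab(n)
    u,v=proj(n,[[.52,-.126,.1]])[0].astype(int)
    ims.append(np.clip(cv2.resize(p[v-50:v+50,u-50:u+50],(400,400),interpolation=cv2.INTER_CUBIC)[:,:,::-1]*1.8,0,255).astype(np.uint8))
cv2.imwrite('pics/b2.png',np.hstack(ims))
E
```

```text
t 35.38 p [ 0.4976 -0.123   0.1966] jaw 82.3 zdir [-0.759  0.102 -0.643] q [-0.23  0.59  1.41 -0.09  2.01 -1.67] F [ 0.3  1.1 -1.5] M [-0.05 -0.49 -0.02] w 0.611
side 155 [[0.4915, -0.16, 0.1972], [0.5121, -0.103, 0.2131], [0.5534, -0.0893, 0.2497]]
top 0
```

View pics/b2.png

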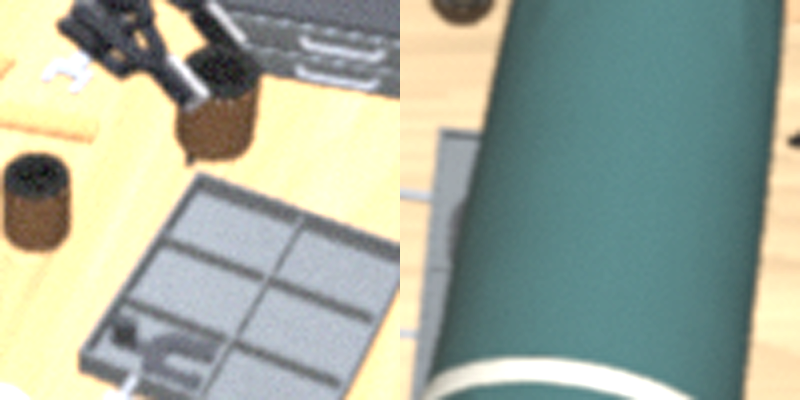

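The bobbin is held upright above the tray and the middle far cell is empty. That's 15 pictures viewed, so from here the checks are numeric.

```bash
python3 - <<'E'
from h import *
p,d=grab('side');P=cloud('side',d)
r=np.hypot(P[...,0]-.5195,P[...,1]+.126)
m=(r<.035)&(P[...,2]>.218)&(P[...,2]<.232)&(p.max(2)<75); q=P[m]
print(len(q),cv2.minEnclosingCircle(q[:,:2].astype(np.float32)),np.median(q,0), cv2.minAreaRect(q[:,:2].astype(np.float32)))
# front lower edge: brown points, min z
b=(r<.035)&(p[...,0].astype(int)-p[...,2]>15)&(P[...,2]<.23)&(P[...,2]>.14); q=P[b];print(len(q),np.percentile(q,[1,50,99],axis=0).round(4).tolist())
# tray centre recheck via handle
x,y,z=P[...,0],P[...,1],P[...,2]
h=P[(x>.43)&(x<.56)&(y>0.005)&(y<.05)&(z>.038)&(z<.06)];print('handle',len(h),cv2.minAreaRect(h[:,:2].astype(np.float32)))
E
```

```text
178 ((0.523071825504303, -0.1253802478313446), 0.03358825296163559) [ 0.51562519 -0.13276078  0.22432454] ((0.5164390802383423, -0.1285395473241806), (0.04673664644360542, 0.06359774619340897), 16.583477020263672)
308 [[0.4917, -0.1376, 0.1662], [0.5103, -0.1032, 0.1929], [0.5435, -0.0974, 0.2261]]
handle 202 ((0.49392426013946533, 0.030279163271188736), (0.015443433076143265, 0.09534960985183716), 81.40664672851562)
```

>>> {"op": "move_arm", "data": {"deltas": [[[0, 0, 0], [0, 0, -0.3], 0], [[0, 0, 0], [0, 0, -0.7], 0], [[0, 0, 0], [0, 0, -1], 0], [[0, 0, 0], [0, 0, -1], 0]]}}

```text
time: 36.12
tool_pos: [0.4956, -0.1226, 0.0945]
tcp_rot: [-0.152, -2.259, -0.069]
wrist_force: [-0.4, 0.0, 0.2]
width: 0.609
```

>>> {"op": "move_arm", "data": {"deltas": [[[0, 0, 0], [0, 0, -0.2], 0], [[0, 0, 0], [0, 0, -0.4], 0], [[0, 0, 0], [0, 0, -0.5], 0], [[0, 0, 0], [0, 0, -0.57], 0], [[0, 0, 0], [0, 0, -0.59], 0], [[0, 0, 0], [0, 0, -0.59], 0]]}}

```text
time: 36.88
tool_pos: [0.4976, -0.1237, 0.0378]
tcp_rot: [-0.154, -2.265, -0.069]
wrist_force: [0.4, -0.4, -1.5]
width: 0.61
```

```bash
python3 -c "
from h import *
st()"
```

```text
t 36.88 p [ 0.4976 -0.1237  0.0378] jaw 82.3 zdir [-0.759  0.102 -0.643] q [-0.24  0.75  1.47 -0.08  1.79 -1.65] F [ 0.4 -0.4 -1.5] M [-0.03 -0.49  0.02] w 0.61
```

>>> {"op": "move_arm", "data": {"deltas": [[[0, 0, 0], [0, 0, -0.008], 0], [[0, 0, 0], [0, 0, -0.008], -0.5], [[0, 0, 0], [0, 0, -0.008], -1], [[0, 0, 0], [0, 0, -0.008], -1], [[0, 0, 0], [0.05, 0, 0.2], -1], [[0, 0, 0], [0.1, 0, 0.6], -1], [[0, 0, 0], [0.1, 0, 1], -1]]}}

```text
time: 37.75
tool_pos: [0.508, -0.1236, 0.14]
tcp_rot: [-0.154, -2.265, -0.069]
wrist_force: [0.6, 0.0, 0.6]
width: 1.0
```

>>> {"op": "move_arm", "data": {"deltas": [[[-0.01, -0.1, 0], [0.2, -0.02, 0.4], -1], [[-0.03, -0.22, 0], [0.5, -0.05, 0.6], -1], [[-0.045, -0.34, 0], [0.8, -0.1, 0.6], -1], [[-0.06, -0.45, 0], [1, -0.13, 0.6], -1], [[-0.073, -0.55, 0], [1, -0.13, 0.6], -1], [[-0.073, -0.55, 0], [1, -0.13, 0.6], -1]]}}

```text
time: 38.5
tool_pos: [0.604, -0.1359, 0.199]
tcp_rot: [-0.213, -3.132, -0.002]
wrist_force: [-0.3, 0.2, 0.3]
width: 0.997
```

>>> {"op": "move_arm", "data": {"deltas": [[[0, 0, -0.11], [0.1, -0.05, 0], -1], [[0, 0, -0.22], [0.3, -0.1, 0], -1], [[0, 0, -0.33], [0.46, -0.13, 0], -1], [[0, 0, -0.44], [0.46, -0.13, 0], -1], [[0, 0, -0.55], [0.46, -0.13, 0], -1], [[0, 0, -0.66], [0.46, -0.13, 0], -1], [[0, 0, -0.77], [0.46, -0.13, 0], -1], [[0, 0, -0.88], [0.46, -0.13, 0], -1], [[0, 0, -0.99], [0.46, -0.13, 0], -1], [[0, 0, -0.99], [0.46, -0.13, 0], -1]]}}

```text
time: 39.75
tool_pos: [0.6547, -0.1498, 0.1983]
tcp_rot: [-2.348, -2.086, -0.002]
wrist_force: [-0.1, -0.3, 0.3]
width: 1.001
```

```bash
cat > bob.py <<'E'
from h import *
# side-view bobbin finder: dark/brown blobs, top rim height window
import sys
p,d=grab('side');P=cloud('side',d);z=P[...,2];i=p.astype(int)
for nm,lo,hi,reg in (('bench/tray',.053,.07,(P[...,1]<.2)),('table',.074,.088,(P[...,1]>.2)&(P[...,1]<.31))):
    m=((z>lo)&(z<hi)&reg&(P[...,0]>.36)&(P[...,0]<.75)&(i.max(2)<70)).astype(np.uint8)
    n,l,s,c=cv2.connectedComponentsWithStats(m)
    for k in range(1,n):
        if 40<s[k,4]<500:
            q=P[l==k];cc,r=cv2.minEnclosingCircle(q[:,:2].astype(np.float32));print('side',nm,'px',c[k].round(0),'xy',np.round(cc,4),'dia',round(2*r,4),'n',s[k,4])
E
python3 -c "
from h import *
st()"; python3 bob.py; python3 look.py
```

```text
t 39.75 p [ 0.6547 -0.1498  0.1983] jaw -6.7 zdir [ 0.     0.001 -1.   ] q [-0.26  0.26  1.62  0.    1.26 -0.15] F [-0.1 -0.3  0.3] M [0.   0.02 0.02] w 1.001
side bench/tray px [249. 153.] xy [ 0.6532 -0.1477] dia 0.0561 n 128
side bench/tray px [290. 169.] xy [ 0.5197 -0.1257] dia 0.0563 n 182
side bench/tray px [231. 176.] xy [ 0.671  -0.0431] dia 0.045 n 92
side bench/tray px [214. 207.] xy [0.6705 0.0761] dia 0.0536 n 176
side table px [264. 282.] xy [0.4684 0.2524] dia 0.0454 n 162
bench px [207. 117.] xy [0.7849 0.0886] dia 0.0652 n 255
bench px [213. 160.] xy [0.6698 0.0728] dia 0.052 n 210
bench px [259. 159.] xy [ 0.671  -0.0461] dia 0.0453 n 116
table px [141. 240.] xy [0.4686 0.2508] dia 0.0445 n 138
```

bobbin0 stands in its cell at (0.520, −0.126), and all the others are in place. Descending on bobbin C.

>>> {"op": "move_arm", "data": {"deltas": [[[0, 0, 0], [0, 0, -0.5], -1], [[0, 0, 0], [0, 0, -1], -1]]}}

```text
time: 40.1
tool_pos: [0.6549, -0.15, 0.098]
tcp_rot: [2.346, 2.086, 0.005]
wrist_force: [1.0, 0.0, -0.1]
width: 0.999
```

>>> {"op": "move_arm", "data": {"deltas": [[[0, 0, 0], [0, 0, -0.4], -1], [[0, 0, 0], [0, 0, -0.8], -1], [[0, 0, 0], [0, 0, -0.9], -1], [[0, 0, 0], [0, 0, -0.9], 0], [[0, 0, 0], [0, 0, -0.9], 0.1], [[0, 0, 0], [0, 0, -0.9], 0.1], [[0, 0, 0], [0, 0, -0.9], 0.1]]}}

```text
time: 40.98
tool_pos: [0.6556, -0.1502, 0.0103]
tcp_rot: [2.347, 2.082, 0.006]
wrist_force: [0.2, 0.7, 6.6]
width: 0.633
```

```bash
python3 -c "
from h import *
st()"
```

```text
t 40.98 p [ 0.6556 -0.1502  0.0103] jaw -6.9 zdir [ 0.005 -0.    -1.   ] q [-0.26  0.43  1.77  0.    0.94 -0.14] F [0.2 0.7 6.6] M [0.04 0.01 0.03] w 0.633
```

>>> {"op": "move_arm", "data": {"deltas": [[[0, 0, 0], [0, 0, 0], 0.2], [[0, 0, 0], [0, 0, 0], 0.2], [[0, 0, 0], [0, 0, 0.3], 0.2], [[0, 0, 0], [0, 0, 0.7], 0.2], [[0, 0, 0], [0, 0, 1], 0.2], [[0, 0, 0], [0, 0, 1], 0.2]]}}

```text
time: 41.72
tool_pos: [0.6559, -0.1503, 0.1113]
tcp_rot: [2.346, 2.081, 0.008]
wrist_force: [0.0, -0.2, -1.7]
width: 0.631
```

>>> {"op": "move_arm", "data": {"deltas": [[[0, 0, 0], [-0.2, -0.1, 0.2], 0.2], [[0, 0, 0], [-0.5, -0.2, 0.2], 0.2], [[0, 0, 0], [-0.8, -0.3, 0.2], 0.2], [[0, 0, 0], [-1, -0.43, 0.2], 0.2]]}}

```text
time: 42.22
tool_pos: [0.5508, -0.1923, 0.1253]
tcp_rot: [-2.347, -2.083, 0.0]
wrist_force: [-0.6, -0.5, -1.5]
width: 0.633
```

>>> {"op": "move_arm", "data": {"deltas": [[[0, 0, 0], [-0.2, 0, 0], 0.2], [[0, 0, 0], [-0.44, 0, 0], 0.2], [[0, 0, 0], [-0.44, 0, 0], 0.2], [[0, 0, 0], [-0.44, 0, 0], 0.2]]}}

```text
time: 42.72
tool_pos: [0.5099, -0.1929, 0.1273]
tcp_rot: [2.351, 2.084, 0.003]
wrist_force: [0.3, -0.0, -0.6]
width: 0.628
```

```bash
cat > hb.py <<'E'
from h import *
# held bobbin: brown/dark points below the finger tips; arg: expected bottom z rel TCP
s=st(); t=s['tool_pos']
for n in('side','top'):
    p,d=grab(n);P=cloud(n,d);o=P-t;i=p.astype(int)
    m=(np.hypot(o[...,0],o[...,1])<.045)&(o[...,2]<.018)&(o[...,2]>-.03)
    q=P[m]
    if len(q)>10:print(n,len(q),'rel pct2/50/98',(np.percentile(q,[2,50,98],axis=0)-t).round(4).tolist())
E
python3 hb.py
```

```text
t 42.73 p [ 0.5099 -0.1929  0.1273] jaw -6.9 zdir [ 0.001  0.001 -1.   ] q [-0.41  0.08  1.96  0.    1.1  -0.29] F [ 0.3 -0.  -0.6] M [-0.06  0.02 -0.02] w 0.628
side 131 rel pct2/50/98 [[-0.0277, -0.0016, -0.0094], [-0.0064, 0.0223, 0.0042], [0.0223, 0.0274, 0.0174]]
```

>>> {"op": "move_arm", "data": {"deltas": [[[0, 0, 0], [0.01, 0, -0.4], 0.2], [[0, 0, 0], [0.01, 0, -0.8], 0.2], [[0, 0, 0], [0.01, 0, -0.95], 0.2], [[0, 0, 0], [0.01, 0, -1], 0.2]]}}

```text
time: 43.32
tool_pos: [0.5104, -0.1924, 0.0268]
tcp_rot: [-2.349, -2.084, -0.001]
wrist_force: [0.2, 0.7, -1.0]
width: 0.635
```

>>> {"op": "move_arm", "data": {"deltas": [[[0, 0, 0], [0, 0, -0.06], 0.2], [[0, 0, 0], [0, 0, -0.125], 0.2], [[0, 0, 0], [0, 0, -0.125], 0.2], [[0, 0, 0], [0, 0, -0.125], -0.4], [[0, 0, 0], [0, 0, -0.125], -0.8], [[0, 0, 0], [0, 0, 0.1], -0.8], [[0, 0, 0], [0, 0, 0.5], -0.8], [[0, 0, 0], [0, 0, 1], -0.8]]}}

```text
time: 44.32
tool_pos: [0.5095, -0.1922, 0.1279]
tcp_rot: [-2.349, -2.083, -0.001]
wrist_force: [1.0, -0.1, -0.4]
width: 0.897
```

```bash
python3 -c "
from h import *
st()"; python3 bob.py
```

```text
t 44.33 p [ 0.5095 -0.1922  0.1279] jaw -6.9 zdir [-0.001  0.002 -1.   ] q [-0.41  0.08  1.96  0.    1.1  -0.29] F [ 1.  -0.1 -0.4] M [ 0.06 -0.03  0.02] w 0.897
side bench/tray px [294. 162.] xy [ 0.5198 -0.1579] dia 0.1195 n 350
side bench/tray px [231. 176.] xy [ 0.6705 -0.0438] dia 0.0453 n 90
side bench/tray px [214. 207.] xy [0.6706 0.0761] dia 0.0541 n 175
side table px [264. 282.] xy [0.4671 0.2524] dia 0.0462 n 159
```

>>> {"op": "move_arm", "data": {"deltas": [[[0, 0, 0], [0.4, 0.35, 0], -1], [[0, 0, 0], [0.8, 0.73, 0], -1]]}}

```text
time: 44.62
tool_pos: [0.592, -0.1197, 0.129]
tcp_rot: [2.351, 2.081, 0.005]
wrist_force: [0.2, -0.7, -0.3]
width: 1.001
```

>>> {"op": "move_arm", "data": {"deltas": [[[0, 0, 0], [0.4, 0.35, 0], -1], [[0, 0, 0], [0.82, 0.74, 0], -1], [[0, 0, 0], [0.82, 0.74, -0.3], -1], [[0, 0, 0], [0.82, 0.74, -0.3], -1]]}}

```text
time: 45.12
tool_pos: [0.6702, -0.0447, 0.0945]
tcp_rot: [-2.346, -2.083, 0.004]
wrist_force: [-0.0, 0.0, -0.2]
width: 0.997
```

```bash
python3 -c "
from h import *
st()"; python3 bob.py;
```

```text
t 45.12 p [ 0.6702 -0.0447  0.0945] jaw -6.8 zdir [-0.005  0.002 -1.   ] q [-0.1   0.34  1.71  0.    1.09  0.01] F [-0.   0.  -0.2] M [0.03 0.05 0.  ] w 0.997
side bench/tray px [294. 162.] xy [ 0.5181 -0.1563] dia 0.1203 n 346
side bench/tray px [231. 176.] xy [ 0.6695 -0.0425] dia 0.0459 n 88
side bench/tray px [214. 207.] xy [0.6704 0.0772] dia 0.0529 n 171
side table px [264. 282.] xy [0.4681 0.2523] dia 0.0457 n 157
```

Still in place. Descend, grip and lift.

>>> {"op": "move_arm", "data": {"deltas": [[[0, 0, 0], [0, 0, -0.4], -1], [[0, 0, 0], [0, 0, -0.8], -1], [[0, 0, 0], [0, 0, -0.85], -1], [[0, 0, 0], [0, 0, -0.85], 0.2], [[0, 0, 0], [0, 0, -0.85], 0.3], [[0, 0, 0], [0, 0, -0.85], 0.3], [[0, 0, 0], [0, 0, -0.85], 0.3], [[0, 0, 0], [0, 0, -0.6], 0.3], [[0, 0, 0], [0, 0, 0], 0.3], [[0, 0, 0], [0, 0, 0.35], 0.3], [[0, 0, 0], [0, 0, 0.35], 0.3]]}}

```text
time: 46.55
tool_pos: [0.6763, -0.046, 0.1388]
tcp_rot: [2.345, 2.08, 0.014]
wrist_force: [0.8, 0.2, 0.1]
width: 0.537
```

```bash
python3 hb.py
```

```text
t 46.55 p [ 0.6763 -0.046   0.1388] jaw -6.9 zdir [ 0.011  0.    -1.   ] q [-0.11  0.31  1.67  0.    1.15  0.01] F [0.8 0.2 0.1] M [-0.06  0.01  0.03] w 0.537
side 145 rel pct2/50/98 [[-0.0235, -0.0007, -0.0141], [-0.0091, 0.0189, 0.0025], [0.017, 0.0249, 0.0169]]
top 26 rel pct2/50/98 [[-0.0231, -0.0218, -0.0146], [-0.0167, -0.0119, 0.0005], [-0.0067, 0.0226, 0.0155]]
```

>>> {"op": "move_arm", "data": {"deltas": [[[0, 0, 0], [-0.4, -0.2, 0], 0.3], [[0, 0, 0], [-0.83, -0.46, 0], 0.3]]}}

```text
time: 46.9
tool_pos: [0.5869, -0.0912, 0.1297]
tcp_rot: [-2.346, -2.084, 0.002]
wrist_force: [-0.2, -0.5, -0.4]
width: 0.542
```

>>> {"op": "move_arm", "data": {"deltas": [[[0, 0, 0], [-0.4, -0.2, 0], 0.3], [[0, 0, 0], [-0.83, -0.46, 0], 0.3]]}}

```text
time: 47.15
tool_pos: [0.5034, -0.1374, 0.13]
tcp_rot: [-2.347, -2.083, 0.001]
wrist_force: [0.7, -1.6, -0.6]
width: 0.542
```

>>> {"op": "move_arm", "data": {"deltas": [[[0, 0, 0], [-0.4, -0.2, 0], 0.3], [[0, 0, 0], [-0.83, -0.46, 0], 0.3], [[0, 0, 0], [-0.83, -0.46, 0], 0.3], [[0, 0, 0], [-0.83, -0.46, -0.1], 0.3], [[0, 0, 0], [-0.83, -0.46, -0.1], 0.3]]}}

```text
time: 47.78
tool_pos: [0.423, -0.1826, 0.1208]
tcp_rot: [-2.347, -2.083, -0.001]
wrist_force: [0.3, -0.5, -1.0]
width: 0.539
```

```bash
python3 hb.py
```

```text
t 47.77 p [ 0.423  -0.1826  0.1208] jaw -6.8 zdir [-0.002  0.003 -1.   ] q [-0.46 -0.08  2.13  0.    1.09 -0.35] F [ 0.3 -0.5 -1. ] M [-0.01  0.02  0.03] w 0.539
side 134 rel pct2/50/98 [[-0.0223, 0.0029, -0.0136], [-0.0029, 0.019, 0.0021], [0.0196, 0.0237, 0.0162]]
```

>>> {"op": "move_arm", "data": {"deltas": [[[0, 0, 0], [0.01, 0, -0.4], 0.3], [[0, 0, 0], [0.01, 0, -0.8], 0.3], [[0, 0, 0], [0.01, 0, -0.95], 0.3], [[0, 0, 0], [0.01, 0, -1], 0.3]]}}

```text
time: 48.38
tool_pos: [0.4245, -0.1832, 0.022]
tcp_rot: [-2.349, -2.084, -0.002]
wrist_force: [0.1, 0.7, -0.4]
width: 0.541
```

>>> {"op": "move_arm", "data": {"deltas": [[[0, 0, 0], [0, 0, -0.06], 0.3], [[0, 0, 0], [0, 0, -0.06], 0.3], [[0, 0, 0], [0, 0, -0.06], -0.2], [[0, 0, 0], [0, 0, -0.06], -0.6], [[0, 0, 0], [0, 0, 0.15], -0.6], [[0, 0, 0], [0, 0, 0.6], -0.6], [[0, 0, 0], [0, 0, 1], -0.6]]}}

```text
time: 49.25
tool_pos: [0.4246, -0.1837, 0.1241]
tcp_rot: [2.35, 2.084, 0.003]
wrist_force: [0.5, 0.5, 0.2]
width: 0.799
```

```bash
python3 -c "
from h import *
st()"; python3 bob.py; python3 look.py
```

```text
t 49.25 p [ 0.4246 -0.1837  0.1241] jaw -6.9 zdir [ 0.002  0.001 -1.   ] q [-0.46 -0.08  2.13  0.    1.09 -0.34] F [0.5 0.5 0.2] M [0.01 0.03 0.02] w 0.799
side bench/tray px [294. 162.] xy [ 0.5172 -0.1582] dia 0.1176 n 342
side bench/tray px [326. 164.] xy [ 0.4238 -0.1814] dia 0.0461 n 106
side bench/tray px [214. 207.] xy [0.6708 0.0769] dia 0.0536 n 173
side table px [264. 282.] xy [0.4677 0.2527] dia 0.0453 n 163
bench px [207. 117.] xy [0.7855 0.0883] dia 0.065 n 263
bench px [213. 160.] xy [0.6712 0.0729] dia 0.0547 n 222
bench px [294. 216.] xy [ 0.5207 -0.1278] dia 0.0547 n 234
bench px [316. 217.] xy [ 0.5112 -0.1927] dia 0.0546 n 146
table px [141. 240.] xy [0.4691 0.2509] dia 0.0447 n 140
```

>>> {"op": "move_arm", "data": {"deltas": [[[0, 0, 0.1], [0.3, 0.3, 0.1], -1], [[0, 0, 0.21], [0.6, 0.6, 0.2], -1], [[0, 0, 0.31], [0.82, 0.86, 0.2], -1]]}}

```text
time: 49.72
tool_pos: [0.5081, -0.0968, 0.1431]
tcp_rot: [1.771, 2.593, 0.003]
wrist_force: [0.1, 0.2, 0.6]
width: 0.999
```

>>> {"op": "move_arm", "data": {"deltas": [[[0, 0, 0.1], [0.3, 0.3, 0], -1], [[0, 0, 0.21], [0.6, 0.6, 0], -1], [[0, 0, 0.31], [0.82, 0.86, 0], -1]]}}

```text
time: 50.1
tool_pos: [0.5893, -0.0103, 0.1417]
tcp_rot: [-1.093, -2.944, -0.002]
wrist_force: [-0.5, -0.9, -0.6]
width: 0.998
```

>>> {"op": "move_arm", "data": {"deltas": [[[0, 0, 0.1], [0.3, 0.3, 0], -1], [[0, 0, 0.21], [0.6, 0.6, 0], -1], [[0, 0, 0.3], [0.82, 0.86, -0.2], -1], [[0, 0, 0.3], [0.82, 0.86, -0.35], -1], [[0, 0, 0.3], [0.82, 0.86, -0.35], -1]]}}

```text
time: 50.72
tool_pos: [0.668, 0.074, 0.1044]
tcp_rot: [-0.385, -3.111, 0.001]
wrist_force: [-0.7, 0.0, -0.2]
width: 0.999
```

```bash
python3 -c "
from h import *
st()"; python3 bob.py; python3 look.py
```

```text
t 50.73 p [0.668  0.074  0.1044] jaw 75.9 zdir [-0.007  0.    -1.   ] q [ 0.07  0.34  1.7   0.    1.11 -1.25] F [-0.7  0.  -0.2] M [-0.    0.01  0.  ] w 0.999
side bench/tray px [294. 162.] xy [ 0.5138 -0.1567] dia 0.1179 n 341
side bench/tray px [326. 164.] xy [ 0.4235 -0.1812] dia 0.046 n 96
side bench/tray px [214. 207.] xy [0.6706 0.0767] dia 0.0539 n 170
side table px [264. 282.] xy [0.4671 0.2526] dia 0.046 n 162
bench px [293. 217.] xy [ 0.5205 -0.1278] dia 0.0543 n 232
bench px [320. 220.] xy [ 0.5102 -0.1926] dia 0.054 n 238
bench px [318. 254.] xy [ 0.4253 -0.1844] dia 0.0469 n 158
table px [141. 239.] xy [0.4687 0.2509] dia 0.0448 n 133
```

>>> {"op": "move_arm", "data": {"deltas": [[[0, 0, 0], [0.01, 0.005, -0.4], -1], [[0, 0, 0], [0.01, 0.005, -0.8], -1], [[0, 0, 0], [0.01, 0.005, -0.93], -1], [[0, 0, 0], [0.01, 0.005, -0.93], 0], [[0, 0, 0], [0.01, 0.005, -0.93], 0.15], [[0, 0, 0], [0.01, 0.005, -0.93], 0.15], [[0, 0, 0], [0.01, 0.005, -0.93], 0.15], [[0, 0, 0], [0.01, 0.005, -0.6], 0.15], [[0, 0, 0], [0.01, 0.005, 0], 0.15], [[0, 0, 0], [0.01, 0.005, 0.35], 0.15], [[0, 0, 0], [0.01, 0.005, 0.35], 0.15]]}}

```text
time: 52.2
tool_pos: [0.6746, 0.0753, 0.1477]
tcp_rot: [0.383, 3.111, 0.004]
wrist_force: [1.4, 0.5, -2.1]
width: 0.621
```

```bash
python3 hb.py
```

```text
t 52.2 p [0.6746 0.0753 0.1477] jaw 75.9 zdir [ 0.008  0.002 -1.   ] q [ 0.07  0.3   1.66  0.    1.17 -1.25] F [ 1.4  0.5 -2.1] M [ 0.02  0.03 -0.02] w 0.621
side 214 rel pct2/50/98 [[-0.0287, -0.0151, -0.0163], [-0.0115, 0.021, 0.0033], [0.0175, 0.0275, 0.0176]]
top 50 rel pct2/50/98 [[-0.0304, -0.0159, -0.0155], [-0.028, 0.0003, 0.0025], [0.0026, 0.0183, 0.0172]]
```

>>> {"op": "move_arm", "data": {"deltas": [[[0, 0, -0.1], [-0.2, -0.2, 0], 0.15], [[0, 0, -0.2], [-0.5, -0.4, 0], 0.15], [[0, 0, -0.307], [-0.8, -0.63, 0], 0.15]]}}

```text
time: 52.68
tool_pos: [0.5883, 0.0116, 0.1391]
tcp_rot: [-1.123, -2.927, 0.001]
wrist_force: [0.2, -0.9, -0.4]
width: 0.622
```

>>> {"op": "move_arm", "data": {"deltas": [[[0, 0, -0.1], [-0.2, -0.2, 0], 0.15], [[0, 0, -0.2], [-0.5, -0.4, 0], 0.15], [[0, 0, -0.307], [-0.8, -0.63, 0], 0.15]]}}

```text
time: 53.05
tool_pos: [0.5083, -0.0513, 0.1395]
tcp_rot: [-1.79, -2.575, 0.002]
wrist_force: [-0.1, -0.2, -1.2]
width: 0.622
```

>>> {"op": "move_arm", "data": {"deltas": [[[0, 0, -0.1], [-0.2, -0.2, 0], 0.15], [[0, 0, -0.2], [-0.5, -0.4, 0], 0.15], [[0, 0, -0.307], [-0.8, -0.63, -0.1], 0.15], [[0, 0, -0.307], [-0.8, -0.63, -0.2], 0.15], [[0, 0, -0.307], [-0.8, -0.63, -0.2], 0.15]]}}

```text
time: 53.68
tool_pos: [0.4297, -0.1134, 0.1201]
tcp_rot: [-2.348, -2.08, 0.001]
wrist_force: [0.4, 0.1, -1.3]
width: 0.621
```

```bash
python3 hb.py
```

```text
t 53.67 p [ 0.4297 -0.1134  0.1201] jaw -6.9 zdir [-0.003  0.003 -1.   ] q [-0.32 -0.11  2.16  0.    1.09 -0.2 ] F [ 0.4  0.1 -1.3] M [-0.04 -0.04  0.01] w 0.621
side 176 rel pct2/50/98 [[-0.0277, -0.0148, -0.0148], [-0.0036, 0.0233, 0.0015], [0.0234, 0.0291, 0.0172]]
```

>>> {"op": "move_arm", "data": {"deltas": [[[0, 0, 0], [0.022, -0.017, -0.4], 0.15], [[0, 0, 0], [0.022, -0.017, -0.8], 0.15], [[0, 0, 0], [0.022, -0.017, -0.95], 0.15], [[0, 0, 0], [0.022, -0.017, -1], 0.15]]}}

```text
time: 54.28
tool_pos: [0.4338, -0.1154, 0.0221]
tcp_rot: [-2.35, -2.083, -0.002]
wrist_force: [-0.3, -0.0, -0.5]
width: 0.623
```

>>> {"op": "move_arm", "data": {"deltas": [[[0, 0, 0], [0, 0, -0.045], 0.15], [[0, 0, 0], [0, 0, -0.045], 0.15], [[0, 0, 0], [0, 0, -0.045], -0.4], [[0, 0, 0], [0, 0, -0.045], -0.8], [[0, 0, 0], [0, 0, 0.15], -0.8], [[0, 0, 0], [0, 0, 0.6], -0.8], [[0, 0, 0], [0, 0, 1], -0.8]]}}

```text
time: 55.15
tool_pos: [0.4339, -0.116, 0.1242]
tcp_rot: [2.352, 2.082, 0.003]
wrist_force: [0.9, 0.4, 0.3]
width: 0.898
```

```bash
python3 -c "
from h import *
st()"; python3 bob.py; python3 look.py
```

```text
t 55.15 p [ 0.4339 -0.116   0.1242] jaw -7.0 zdir [ 0.002  0.001 -1.   ] q [-0.32 -0.11  2.15  0.    1.09 -0.2 ] F [0.9 0.4 0.3] M [0.03 0.01 0.04] w 0.898
side bench/tray px [294. 162.] xy [ 0.5138 -0.1573] dia 0.1183 n 346
side bench/tray px [326. 165.] xy [ 0.4239 -0.1814] dia 0.046 n 108
side bench/tray px [317. 179.] xy [ 0.4339 -0.1133] dia 0.0555 n 214
side table px [264. 283.] xy [0.4672 0.2521] dia 0.0465 n 158
bench px [207. 117.] xy [0.7853 0.0887] dia 0.0641 n 266
bench px [322. 213.] xy [ 0.5214 -0.1958] dia 0.0461 n 81
table px [141. 240.] xy [0.4688 0.2513] dia 0.0454 n 141
```

Next is bobbin4 on the sander table at (0.4685, 0.2515). It is dark, 46 mm across and stands on the table, so it isn't one of the red look-alikes.

>>> {"op": "move_arm", "data": {"deltas": [[[0, 0, 0], [0.05, 0.45, 0.3], -1], [[0, 0, 0], [0.086, 0.92, 0.4], -1]]}}

```text
time: 55.5
tool_pos: [0.4436, -0.0234, 0.1642]
tcp_rot: [2.353, 2.078, 0.006]
wrist_force: [0.7, -0.4, 0.6]
width: 1.004
```

>>> {"op": "move_arm", "data": {"deltas": [[[0, 0, 0], [0.05, 0.45, 0], -1], [[0, 0, 0], [0.086, 0.92, 0], -1]]}}

```text
time: 55.75
tool_pos: [0.451, 0.0695, 0.1625]
tcp_rot: [2.352, 2.082, 0.003]
wrist_force: [0.7, -0.0, 0.2]
width: 1.002
```

>>> {"op": "move_arm", "data": {"deltas": [[[0, 0, 0], [0.05, 0.45, 0], -1], [[0, 0, 0], [0.086, 0.92, 0], -1]]}}

```text
time: 56.0
tool_pos: [0.4593, 0.1616, 0.1621]
tcp_rot: [-2.352, -2.083, -0.002]
wrist_force: [1.2, -0.5, -0.6]
width: 1.0
```

>>> {"op": "move_arm", "data": {"deltas": [[[0, 0, 0], [0.05, 0.45, 0], -1], [[0, 0, 0], [0.086, 0.92, 0], -1], [[0, 0, 0], [0.086, 0.92, -0.4], -1], [[0, 0, 0], [0.086, 0.92, -0.4], -1], [[0, 0, 0], [0.086, 0.92, -0.4], -1]]}}

```text
time: 56.62
tool_pos: [0.468, 0.2518, 0.1227]
tcp_rot: [-2.352, -2.082, -0.001]
wrist_force: [0.7, 0.9, 0.2]
width: 1.001
```

```bash
python3 -c "
from h import *
st()"; python3 bob.py
```

```text
t 56.62 p [0.468  0.2518 0.1227] jaw -7.0 zdir [ 0.     0.001 -1.   ] q [0.45 0.06 2.   0.   1.09 0.57] F [0.7 0.9 0.2] M [ 0.04 -0.02  0.  ] w 1.001
side bench/tray px [325. 164.] xy [ 0.4242 -0.1824] dia 0.0464 n 88
side bench/tray px [317. 179.] xy [ 0.4335 -0.1152] dia 0.0571 n 188
side table px [264. 282.] xy [0.4678 0.2523] dia 0.0452 n 152
```

>>> {"op": "move_arm", "data": {"deltas": [[[0, 0, 0], [0, 0, -0.4], -1], [[0, 0, 0], [0, 0, -0.8], -1], [[0, 0, 0], [0, 0, -0.92], -1], [[0, 0, 0], [0, 0, -0.92], 0.2], [[0, 0, 0], [0, 0, -0.92], 0.3], [[0, 0, 0], [0, 0, -0.92], 0.3], [[0, 0, 0], [0, 0, -0.92], 0.3], [[0, 0, 0], [0, 0, -0.6], 0.3], [[0, 0, 0], [0, 0, 0], 0.3], [[0, 0, 0], [0, 0, 0.3], 0.3], [[0, 0, 0], [0, 0, 0.3], 0.3]]}}

```text
time: 58.05
tool_pos: [0.4708, 0.2536, 0.157]
tcp_rot: [2.35, 2.081, 0.015]
wrist_force: [-0.3, -0.7, -1.4]
width: 0.54
```

```bash
python3 hb.py
```

```text
t 58.05 p [0.4708 0.2536 0.157 ] jaw -7.0 zdir [ 0.009  0.005 -1.   ] q [0.45 0.03 1.96 0.   1.14 0.57] F [-0.3 -0.7 -1.4] M [ 0.06  0.02 -0.04] w 0.54
side 195 rel pct2/50/98 [[-0.0236, -0.0188, -0.011], [-0.0031, 0.0146, 0.0054], [0.0167, 0.0211, 0.0174]]
top 62 rel pct2/50/98 [[-0.0238, -0.0244, -0.0124], [-0.0068, -0.0207, 0.0022], [0.017, 0.0059, 0.016]]
```

>>> {"op": "move_arm", "data": {"deltas": [[[0, 0, 0], [-0.03, -0.3, 0], 0.3], [[0, 0, 0], [-0.06, -0.65, 0], 0.3], [[0, 0, 0], [-0.09, -0.99, 0], 0.3]]}}

```text
time: 58.52
tool_pos: [0.457, 0.1518, 0.1499]
tcp_rot: [-2.35, -2.082, 0.004]
wrist_force: [0.4, -0.8, -0.1]
width: 0.542
```

>>> {"op": "move_arm", "data": {"deltas": [[[0, 0, 0], [-0.03, -0.3, 0], 0.3], [[0, 0, 0], [-0.06, -0.65, 0], 0.3], [[0, 0, 0], [-0.09, -0.99, 0], 0.3]]}}

```text
time: 58.9
tool_pos: [0.448, 0.053, 0.15]
tcp_rot: [-2.35, -2.081, 0.003]
wrist_force: [0.6, 0.9, -1.4]
width: 0.547
```

>>> {"op": "move_arm", "data": {"deltas": [[[0, 0, 0], [-0.03, -0.3, 0], 0.3], [[0, 0, 0], [-0.06, -0.65, 0], 0.3], [[0, 0, 0], [-0.09, -0.99, -0.1], 0.3], [[0, 0, 0], [-0.09, -0.99, -0.3], 0.3], [[0, 0, 0], [-0.09, -0.99, -0.3], 0.3]]}}

```text
time: 59.52
tool_pos: [0.4375, -0.0447, 0.1189]
tcp_rot: [-2.348, -2.077, 0.005]
wrist_force: [-0.1, -0.2, -1.3]
width: 0.542
```

```bash
python3 hb.py
```

```text
t 59.52 p [ 0.4375 -0.0447  0.1189] jaw -7.0 zdir [-0.007  0.003 -1.   ] q [-0.16 -0.11  2.17  0.    1.09 -0.04] F [-0.1 -0.2 -1.3] M [-0.02 -0.01  0.06] w 0.542
side 144 rel pct2/50/98 [[-0.0241, -0.0168, -0.0113], [-0.003, 0.0179, 0.0037], [0.0205, 0.0225, 0.0176]]
```

>>> {"op": "move_arm", "data": {"deltas": [[[0, 0, 0], [0.018, -0.02, -0.4], 0.3], [[0, 0, 0], [0.018, -0.02, -0.8], 0.3], [[0, 0, 0], [0.018, -0.02, -0.95], 0.3], [[0, 0, 0], [0.018, -0.02, -1], 0.3]]}}

```text
time: 60.12
tool_pos: [0.4428, -0.0465, 0.0223]
tcp_rot: [-2.351, -2.083, -0.001]
wrist_force: [0.8, -0.8, -1.0]
width: 0.54
```

>>> {"op": "move_arm", "data": {"deltas": [[[0, 0, 0], [0, 0, -0.05], 0.3], [[0, 0, 0], [0, 0, -0.05], 0.3], [[0, 0, 0], [0, 0, -0.05], -0.2], [[0, 0, 0], [0, 0, -0.05], -0.6], [[0, 0, 0], [0, 0, 0.15], -0.6], [[0, 0, 0], [0, 0.1, 0.6], -0.6], [[0, 0, 0], [0, 0.4, 1], -0.6], [[0, 0, 0], [0, 1, 1], -0.6], [[0, 0, 0], [0, 1, 1], -0.6]]}}

```text
time: 61.25
tool_pos: [0.4434, 0.0564, 0.124]
tcp_rot: [2.346, 2.089, 0.007]
wrist_force: [-0.6, 0.0, -0.3]
width: 0.802
```

```bash
cat > tr.py <<'E'
from h import *
st()
for n in('side','top'):
    p,d=grab(n);P=cloud(n,d);x,y,z=P[...,0],P[...,1],P[...,2]
    h=P[(x>.42)&(x<.57)&(y>0.005)&(y<.06)&(z>.036)&(z<.062)]
    print(n,'handle',len(h),[np.round(a,4) for a in cv2.minAreaRect(h[:,:2].astype(np.float32))] if len(h)>9 else '',np.median(h[:,2]) if len(h) else '')
    # rack front-top edge
    r=P[(x>.3)&(x<.65)&(y<-.25)&(y>-.5)&(z>.15)&(z<.17)]
    if len(r)>50:print('  rack top',[np.round(a,4) for a in cv2.minAreaRect(r[:,:2].astype(np.float32))])
    if n=='top':
        # tray rim grey points
        t=P[(z>.021)&(z<.03)&(x>.36)&(x<.6)&(y<0)&(y>-.25)];print('  rim',[np.round(a,4) for a in cv2.minAreaRect(t[:,:2].astype(np.float32))])
        c=P[(z>.04)&(z<.145)&(x>.3)&(x<.65)&(y<-.24)&(y>-.3)]
        print('  cheeks',len(c)); 
        for lo,hi in((.3,.42),(.52,.65)):
            k=c[(c[:,0]>lo)&(c[:,0]<hi)]
            if len(k):print('   ',len(k),np.percentile(k,[2,50,98],axis=0).round(4).tolist())
E
python3 tr.py; python3 look.py; python3 bob.py
```

```text
t 61.25 p [0.4434 0.0564 0.124 ] jaw -6.6 zdir [ 0.004  0.002 -1.   ] q [ 0.07 -0.11  2.16  0.    1.09  0.18] F [-0.6  0.  -0.3] M [ 0.02 -0.01 -0.04] w 0.802
side handle 204 [array([0.4939, 0.0297]), array([0.0139, 0.0957]), np.float64(81.8498)] 0.04834630494748349
  rack top [array([ 0.4349, -0.3139]), array([0.249, 0.126]), np.float64(39.6518)]
top handle 0  
  rack top [array([ 0.4729, -0.3708]), array([0.2014, 0.1914]), np.float64(5.8066)]
  rim [array([ 0.4782, -0.111 ]), array([0.2303, 0.1822]), np.float64(82.8911)]
  cheeks 437
    135 [[0.3573, -0.2946, 0.0496], [0.379, -0.2848, 0.1167], [0.4179, -0.2781, 0.1438]]
    116 [[0.5219, -0.2763, 0.0427], [0.5593, -0.2707, 0.1112], [0.5684, -0.2585, 0.1424]]
bench px [207. 117.] xy [0.7868 0.0876] dia 0.064 n 263
bench px [293. 216.] xy [ 0.5205 -0.1278] dia 0.0542 n 251
bench px [320. 220.] xy [ 0.5105 -0.1927] dia 0.0542 n 239
bench px [263. 248.] xy [ 0.4434 -0.0492] dia 0.0463 n 142
bench px [290. 251.] xy [ 0.4353 -0.1153] dia 0.0546 n 245
bench px [318. 254.] xy [ 0.4256 -0.1844] dia 0.0465 n 156
side bench/tray px [330. 165.] xy [ 0.4172 -0.183 ] dia 0.0428 n 47
side bench/tray px [308. 196.] xy [ 0.4445 -0.0456] dia 0.049 n 137
```

All five bobbins and the washer are in the tray. Next I grip the handle with the jaws along the tray's x.

>>> {"op": "move_arm", "data": {"deltas": [[[0, 0, -0.11], [0.2, -0.1, 0], 0.2], [[0, 0, -0.22], [0.51, -0.27, 0], 0.2], [[0, 0, -0.33], [0.51, -0.27, 0], 0.2], [[0, 0, -0.44], [0.51, -0.27, 0], 0.2], [[0, 0, -0.55], [0.51, -0.27, 0], 0.2], [[0, 0, -0.66], [0.51, -0.27, 0], 0.2], [[0, 0, -0.77], [0.51, -0.27, 0], 0.2], [[0, 0, -0.88], [0.51, -0.27, 0], 0.2], [[0, 0, -1], [0.51, -0.27, 0], 0.2], [[0, 0, -1], [0.51, -0.27, -0.3], 0.2], [[0, 0, -1], [0.51, -0.27, -0.3], 0.2]]}}

```text
time: 62.82
tool_pos: [0.491, 0.0247, 0.0899]
tcp_rot: [3.134, -0.194, -0.008]
wrist_force: [-0.2, 0.6, -0.1]
width: 0.404
```

```bash
python3 tr.py
```

```text
t 62.83 p [0.491  0.0247 0.0899] jaw -97.1 zdir [-0.005 -0.001 -1.   ] q [ 0.    0.02  2.1  -0.    1.02  1.7 ] F [-0.2  0.6 -0.1] M [-0.06  0.06 -0.05] w 0.404
side handle 203 [array([0.4941, 0.0298]), array([0.0158, 0.0956]), np.float64(83.0481)] 0.04817136837282898
  rack top [array([ 0.4451, -0.3734]), array([0.1501, 0.1926]), np.float64(5.6048)]
top handle 43 [array([0.4579, 0.0326]), array([0.012 , 0.0207]), np.float64(84.4475)] 0.050177886047986675
  rack top [array([ 0.4727, -0.3677]), array([0.2013, 0.1987]), np.float64(5.7818)]
  rim [array([ 0.4775, -0.1159]), array([0.2199, 0.1822]), np.float64(82.7306)]
  cheeks 450
    139 [[0.357, -0.2943, 0.0472], [0.379, -0.285, 0.1172], [0.4179, -0.2785, 0.1428]]
    118 [[0.5217, -0.2757, 0.0436], [0.559, -0.2706, 0.1109], [0.5681, -0.2581, 0.1436]]
```

>>> {"op": "move_arm", "data": {"deltas": [[[0, 0, 0], [0.025, 0.04, -0.3], 0.2], [[0, 0, 0], [0.025, 0.04, -0.6], 0.2], [[0, 0, 0], [0.025, 0.04, -0.8], 0.2], [[0, 0, 0], [0.025, 0.04, -0.8], 0.2], [[0, 0, 0], [0.025, 0.04, -0.8], 0.6], [[0, 0, 0], [0.025, 0.04, -0.8], 1], [[0, 0, 0], [0.025, 0.04, -0.8], 1], [[0, 0, 0], [0.025, 0.04, -0.8], 1]], "grip_force": 100}}

```text
time: 63.92
tool_pos: [0.4979, 0.0297, 0.0146]
tcp_rot: [3.134, -0.19, 0.007]
wrist_force: [-1.9, -3.4, 5.8]
width: 0.099
```

```bash
python3 -c "
from h import *
st()"
```

```text
t 63.92 p [0.4979 0.0297 0.0146] jaw -96.9 zdir [ 0.004 -0.002 -1.   ] q [ 0.01  0.13  2.15 -0.    0.86  1.7 ] F [-1.9 -3.4  5.8] M [-0.43  0.26 -0.06] w 0.099
```

>>> {"op": "move_arm", "data": {"deltas": [[[0, 0, 0.014], [-0.06, -0.013, 0], 1], [[0, 0, 0.028], [-0.12, -0.026, 0], 1], [[0, 0, 0.042], [-0.17, -0.04, 0], 1], [[0, 0, 0.056], [-0.23, -0.052, 0], 1], [[0, 0, 0.07], [-0.29, -0.065, 0], 1], [[0, 0, 0.084], [-0.35, -0.08, 0], 1], [[0, 0, 0.098], [-0.4, -0.09, 0], 1], [[0, 0, 0.112], [-0.46, -0.1, 0], 1], [[0, 0, 0.126], [-0.52, -0.12, 0], 1], [[0, 0, 0.139], [-0.575, -0.13, 0], 1], [[0, 0, 0.139], [-0.575, -0.13, 0], 1]]}}

```text
time: 65.3
tool_pos: [0.4418, 0.0175, 0.0145]
tcp_rot: [3.137, 0.156, 0.013]
wrist_force: [3.2, 2.8, 5.3]
width: 0.098
```

```bash
cat > tp.py <<'E'
from h import *
st()
# tray pose from bobbin tops + rim in top view
p,d=grab('top');P=cloud('top',d);x,y,z=P[...,0],P[...,1],P[...,2]
t=P[(z>.02)&(z<.031)&(x>.32)&(x<.6)&(y<.01)&(y>-.265)]
print('rim',len(t),[np.round(a,4) for a in cv2.minAreaRect(t[:,:2].astype(np.float32))])
p2,d2=grab('side');Q=cloud('side',d2);x,y,z=Q[...,0],Q[...,1],Q[...,2]
t=Q[(z>.02)&(z<.03)&(x>.32)&(x<.6)&(y<.03)&(y>-.265)]
print('rim side',len(t),[np.round(a,4) for a in cv2.minAreaRect(t[:,:2].astype(np.float32))])
E
python3 tp.py; python3 look.py
```

```text
t 65.3 p [0.4418 0.0175 0.0145] jaw -84.3 zdir [ 0.008 -0.    -1.   ] q [-0.02  0.03  2.26 -0.    0.84  1.46] F [3.2 2.8 5.3] M [ 0.44 -0.67  0.54] w 0.098
rim 601 [array([ 0.4593, -0.1312]), array([0.1852, 0.2858]), np.float64(6.9897)]
rim side 393 [array([ 0.4575, -0.1249]), array([0.1851, 0.3004]), np.float64(7.6371)]
bench px [207. 117.] xy [0.7864 0.0884] dia 0.0654 n 263
bench px [320. 221.] xy [ 0.5084 -0.1946] dia 0.0548 n 245
bench px [294. 224.] xy [ 0.5021 -0.1288] dia 0.0553 n 229
bench px [327. 255.] xy [ 0.4242 -0.2062] dia 0.0469 n 170
bench px [299. 258.] xy [ 0.4163 -0.1372] dia 0.0544 n 257
bench px [274. 263.] xy [ 0.4078 -0.0713] dia 0.0462 n 119
```

>>> {"op": "move_arm", "data": {"deltas": [[[0, 0, -0.005], [-0.02, 0, 0], 1], [[0, 0, -0.01], [-0.04, 0, 0], 1], [[0, 0, -0.0155], [-0.06, 0, 0], 1], [[0, 0, -0.0155], [-0.06, 0, 0], 1], [[0, 0, -0.0155], [-0.06, 0, 0], 1]]}}

```text
time: 66.08
tool_pos: [0.4362, 0.0169, 0.0145]
tcp_rot: [3.137, 0.119, 0.013]
wrist_force: [4.0, 0.7, 5.1]
width: 0.097
```

```bash
cat > tp2.py <<'E'
from h import *
s=st()
# tray side walls (long rims): outer extents across rack frame, per slice along y, top+side views
th=np.radians(-84.5);X=np.array([np.cos(th),np.sin(th)]);Y=np.array([-X[1],X[0]])
c=np.array([.4729,-.3700])   # rack centre
for n in('top','side'):
    p,d=grab(n);P=cloud(n,d)
    q=P[(P[...,2]>.017)&(P[...,2]<.03)&(P[...,0]>.32)&(P[...,0]<.62)];u=(q[:,:2]-c)@X;v=(q[:,:2]-c)@Y
    for a in np.arange(-.34,-.12,.03):
        k=v[(u>a)&(u<a+.03)]
        if len(k)>5:print(n,'u',round(a,2),len(k),'v',np.percentile(k,[2,98]).round(4),'mid',np.percentile(k,[2,98]).mean().round(4))
    r=P[(P[...,2]>.15)&(P[...,2]<.168)&(P[...,0]>.32)&(P[...,0]<.62)&(P[...,1]<-.25)];u=(r[:,:2]-c)@X;v=(r[:,:2]-c)@Y
    for a in (-.09,-.05,-.01,.03):
        k=v[(u>a)&(u<a+.04)]
        if len(k)>5:print('  rack',n,a,np.percentile(k,[1,99]).round(4),np.percentile(k,[1,99]).mean().round(4))
    print('  rack u',np.percentile(u,[1,99]).round(4))
E
python3 tp2.py
```

```text
t 66.08 p [0.4362 0.0169 0.0145] jaw -85.7 zdir [ 0.008 -0.002 -1.   ] q [-0.02  0.01  2.27 -0.    0.84  1.48] F [4.  0.7 5.1] M [ 0.1  -0.78  0.78] w 0.097
top u -0.34 34 v [-0.0912  0.0901] mid -0.0006
top u -0.31 59 v [-0.0908  0.0897] mid -0.0005
top u -0.28 138 v [-0.0901  0.0904] mid 0.0002
top u -0.25 68 v [-0.0898  0.0909] mid 0.0006
top u -0.22 127 v [-0.0882  0.0917] mid 0.0017
top u -0.19 66 v [-0.0887  0.0922] mid 0.0018
top u -0.16 193 v [-0.0874  0.0917] mid 0.0022
  rack top -0.09 [-0.0989  0.0983] -0.0003
  rack top -0.05 [-0.0991  0.0988] -0.0002
  rack top -0.01 [-0.0997  0.0995] -0.0001
  rack top 0.03 [-0.0995  0.0995] 0.0
  rack u [-0.0925  0.0936]
side u -0.34 116 v [-0.0905  0.0883] mid -0.0011
side u -0.31 39 v [-0.0907  0.0898] mid -0.0005
side u -0.28 67 v [-0.09    0.0895] mid -0.0003
side u -0.25 29 v [-0.0895  0.091 ] mid 0.0008
side u -0.22 30 v [-0.0895  0.091 ] mid 0.0007
side u -0.19 23 v [-0.0887  0.0914] mid 0.0014
side u -0.16 51 v [-0.0884  0.0915] mid 0.0016
side u -0.13 8 v [-0.1085  0.1051] mid -0.0017
  rack side -0.09 [-0.0993  0.0989] -0.0002
  rack side -0.05 [-0.0997  0.0972] -0.0012
  rack side -0.01 [-0.1009  0.0979] -0.0015
  rack side 0.03 [-0.1022  0.0999] -0.0012
  rack u [-0.0931  0.0944]
```

The tray lines up with the rack to within 2 mm and about 0.9°. Correcting the yaw and pushing in.

>>> {"op": "move_arm", "data": {"deltas": [[[0, 0, -0.005], [0, 0, 0], 1], [[0, 0, -0.01], [0.01, -0.1, 0], 1], [[0, 0, -0.01], [0.02, -0.2, 0], 1], [[0, 0, -0.01], [0.03, -0.3, 0], 1], [[0, 0, -0.01], [0.04, -0.4, 0], 1], [[0, 0, -0.01], [0.05, -0.5, 0], 1], [[0, 0, -0.01], [0.06, -0.6, 0], 1], [[0, 0, -0.01], [0.07, -0.7, 0], 1], [[0, 0, -0.01], [0.077, -0.8, 0], 1], [[0, 0, -0.01], [0.086, -0.9, 0], 1], [[0, 0, -0.01], [0.096, -1, 0], 1], [[0, 0, -0.01], [0.096, -1, 0], 1]]}}

```text
time: 67.68
tool_pos: [0.4445, -0.0813, 0.0145]
tcp_rot: [-3.138, -0.09, -0.008]
wrist_force: [2.4, 8.2, 11.9]
width: 0.095
```

```bash
python3 tp2.py | grep -v rack; python3 look.py
```

```text
t 67.67 p [ 0.4445 -0.0813  0.0145] jaw -86.7 zdir [ 0.005  0.002 -1.   ] q [-0.24  0.05  2.24  0.    0.85  1.27] F [ 2.4  8.2 11.9] M [ 1.64 -0.34  0.55] w 0.095
top u -0.28 25 v [-0.0511 -0.0456] mid -0.0483
top u -0.25 64 v [-0.0931  0.0865] mid -0.0033
top u -0.22 30 v [-0.095   0.0867] mid -0.0041
top u -0.19 81 v [-0.0944  0.0858] mid -0.0043
top u -0.16 71 v [-0.0951  0.0854] mid -0.0049
top u -0.13 140 v [-0.0956  0.0849] mid -0.0053
side u -0.31 16 v [-0.0521  0.0433] mid -0.0044
side u -0.28 8 v [-0.0526  0.0422] mid -0.0052
side u -0.25 202 v [-0.093   0.0855] mid -0.0038
side u -0.22 53 v [-0.0948  0.0853] mid -0.0048
side u -0.19 57 v [-0.0951  0.0851] mid -0.005
side u -0.16 39 v [-0.0956  0.0848] mid -0.0054
side u -0.13 38 v [-0.1082  0.1028] mid -0.0027
bench px [207. 117.] xy [0.7856 0.0872] dia 0.0634 n 257
bench px [352. 222.] xy [ 0.5056 -0.2777] dia 0.043 n 70
bench px [334. 224.] xy [ 0.4987 -0.2283] dia 0.0551 n 254
bench px [337. 259.] xy [ 0.4134 -0.2323] dia 0.0546 n 264
```

>>> {"op": "move_arm", "data": {"deltas": [[[0, 0, 0.005], [0.01, -0.03, 0], 1], [[0, 0, 0.01], [0.025, -0.06, 0], 1], [[0, 0, 0.013], [0.045, -0.1, 0], 1], [[0, 0, 0.013], [0.055, -0.2, 0], 1], [[0, 0, 0.013], [0.055, -0.2, 0], 1]]}}

```text
time: 68.45
tool_pos: [0.4487, -0.1006, 0.0145]
tcp_rot: [-3.136, -0.119, -0.004]
wrist_force: [-1.2, 12.0, 15.7]
width: 0.098
```

```bash
python3 tp2.py | grep -v rack
```

```text
t 68.45 p [ 0.4487 -0.1006  0.0145] jaw -85.7 zdir [ 0.003  0.004 -1.   ] q [-0.28  0.06  2.22  0.01  0.85  1.21] F [-1.2 12.  15.7] M [ 1.94  0.18 -0.1 ] w 0.098
top u -0.28 12 v [-0.0486 -0.0431] mid -0.0458
top u -0.25 66 v [-0.0917  0.0863] mid -0.0027
top u -0.22 36 v [-0.0918  0.0888] mid -0.0015
top u -0.19 36 v [-0.0934  0.0882] mid -0.0026
top u -0.16 88 v [-0.0939  0.087 ] mid -0.0034
top u -0.13 78 v [-0.1033  0.0942] mid -0.0045
side u -0.28 14 v [-0.0496  0.0458] mid -0.0019
side u -0.25 155 v [-0.089   0.0847] mid -0.0021
side u -0.22 92 v [-0.0922  0.0871] mid -0.0025
side u -0.19 29 v [-0.0933  0.0868] mid -0.0032
side u -0.16 72 v [-0.0942  0.0861] mid -0.0041
side u -0.13 28 v [-0.1083  0.1045] mid -0.0019
```

>>> {"op": "move_arm", "data": {"deltas": [[[0, 0, 0.004], [0.005, -0.03, 0.02], 1], [[0, 0, 0.008], [0.015, -0.1, 0.03], 1], [[0, 0, 0.008], [0.03, -0.2, 0.03], 1], [[0, 0, 0.008], [0.04, -0.3, 0.03], 1], [[0, 0, 0.008], [0.05, -0.4, 0.03], 1], [[0, 0, 0.008], [0.06, -0.5, 0.03], 1], [[0, 0, 0.008], [0.067, -0.6, 0.03], 1], [[0, 0, 0.008], [0.077, -0.7, 0.03], 1], [[0, 0, 0.008], [0.086, -0.8, 0.03], 1], [[0, 0, 0.008], [0.086, -0.8, 0.03], 1]]}}

```text
time: 69.8
tool_pos: [0.4548, -0.1827, 0.0146]
tcp_rot: [-3.138, -0.141, 0.002]
wrist_force: [-1.0, 0.1, -2.4]
width: 0.095
```

```bash
python3 tp2.py | grep -v rack
```

```text
t 69.8 p [ 0.4548 -0.1827  0.0146] jaw -84.9 zdir [-0.001  0.    -1.   ] q [-0.43  0.12  2.16 -0.    0.86  1.05] F [-1.   0.1 -2.4] M [-0.01  0.09 -0.03] w 0.095
top u -0.19 18 v [-0.05   -0.0443] mid -0.0472
top u -0.16 70 v [-0.0917 -0.0381] mid -0.0649
top u -0.13 42 v [-0.1038  0.1035] mid -0.0002
side u -0.22 10 v [-0.0505  0.0448] mid -0.0029
side u -0.16 150 v [-0.0905  0.0853] mid -0.0026
side u -0.13 87 v [-0.1062  0.1025] mid -0.0018
```

>>> {"op": "move_arm", "data": {"deltas": [[[0, 0, 0], [0.007, -0.07, 0], 1], [[0, 0, 0], [0.013, -0.13, 0], 1], [[0, 0, 0], [0.018, -0.18, 0], 1], [[0, 0, 0], [0.02, -0.205, 0], 1], [[0, 0, 0], [0.02, -0.205, 0], 1]]}}

```text
time: 70.53
tool_pos: [0.4586, -0.2039, 0.0156]
tcp_rot: [3.137, 0.141, 0.002]
wrist_force: [-0.4, 0.8, -3.9]
width: 0.094
```

```bash
python3 -c "
from h import *
st()"
```

```text
t 70.53 p [ 0.4586 -0.2039  0.0156] jaw -84.9 zdir [ 0.001 -0.001 -1.   ] q [-0.47  0.14  2.14 -0.    0.86  1.01] F [-0.4  0.8 -3.9] M [ 0.19  0.07 -0.07] w 0.094
```

No contact yet. I'll push on a few mm, slowly, to feel the back.

>>> {"op": "move_arm", "data": {"deltas": [[[0, 0, 0], [0.001, -0.015, 0], 1], [[0, 0, 0], [0.003, -0.03, 0], 1], [[0, 0, 0], [0.003, -0.03, 0], 1]]}}

```text
time: 70.9
tool_pos: [0.4584, -0.2059, 0.0154]
tcp_rot: [-3.138, -0.141, -0.001]
wrist_force: [-0.7, 4.3, -3.4]
width: 0.103
```

```bash
python3 -c "
from h import *
st()"; python3 tp2.py | grep -E "rack u|side u -0.1"
```

```text
t 70.9 p [ 0.4584 -0.2059  0.0154] jaw -84.9 zdir [ 0.001  0.    -1.   ] q [-0.47  0.14  2.14  0.    0.87  1.01] F [-0.7  4.3 -3.4] M [ 0.77  0.15 -0.06] w 0.103
  rack u [-0.0889  0.0943]
side u -0.19 13 v [-0.0502  0.0456] mid -0.0023
side u -0.13 186 v [-0.092   0.0927] mid 0.0003
  rack u [-0.0936  0.0906]
```

>>> {"op": "move_arm", "data": {"deltas": [[[0, 0, 0], [0.001, -0.015, 0], 1], [[0, 0, 0], [0.003, -0.03, 0], 1], [[0, 0, 0], [0.003, -0.03, 0], 1]]}}

```text
time: 71.38
tool_pos: [0.4568, -0.2064, 0.0146]
tcp_rot: [-3.134, -0.14, 0.005]
wrist_force: [-3.7, 11.5, -0.7]
width: 0.095
```

```bash
python3 - <<'E'
from h import *
st()
th=np.radians(-84.5);X=np.array([np.cos(th),np.sin(th)]);Y=np.array([-X[1],X[0]]);c=np.array([.4729,-.3700])
for n in('side','top'):
    p,d=grab(n);P=cloud(n,d);u=(P[...,:2]-c)@X;v=(P[...,:2]-c)@Y;z=P[...,2]
    m=(np.abs(v)<.085)&(np.abs(v)>.055)&(z>.018)&(z<.03)&(u>-.2)&(u<-.09)
    if m.sum()>5:print(n,'tray end rim u',np.percentile(u[m],[2,10,50]).round(4),m.sum())
    m=(np.abs(v)<.048)&(z>.04)&(z<.056)&(u>-.22)&(u<-.14); 
    if m.sum()>5:print(n,'handle u',np.percentile(u[m],[5,50,95]).round(4),m.sum(), 'v',np.percentile(v[m],[2,98]).round(4))
E
```

```text
t 71.38 p [ 0.4568 -0.2064  0.0146] jaw -84.9 zdir [-0.003  0.004 -1.   ] q [-0.48  0.14  2.13  0.    0.87  1.  ] F [-3.7 11.5 -0.7] M [1.96 0.49 0.11] w 0.095
side tray end rim u [-0.121  -0.1207 -0.1178] 66
side handle u [-0.1749 -0.1683 -0.1586] 128 v [-0.0462  0.0422]
top tray end rim u [-0.1197 -0.1194 -0.1177] 30
top handle u [-0.1697 -0.1651 -0.1592] 39 v [-0.0465 -0.0287]
```

Only 0.5 mm was gained for 3 mm commanded, with the force rising to 11.5 N, so the tray is against the back. The tray end is about 28 mm proud and the handle is at its home position. One firm push, then release and lift clear.

>>> {"op": "move_arm", "data": {"deltas": [[[0, 0, 0], [0.003, -0.03, 0], 1], [[0, 0, 0], [0.003, -0.03, 0], 1], [[0, 0, 0], [-0.003, 0.04, 0], 1], [[0, 0, 0], [-0.003, 0.04, 0], 0.5], [[0, 0, 0], [-0.003, 0.04, 0], 0.3], [[0, 0, 0], [-0.003, 0.04, 0], 0.3], [[0, 0, 0], [-0.003, 0.04, 0.2], 0.3], [[0, 0, 0], [-0.003, 0.04, 0.6], 0.3], [[0, 0, 0], [-0.003, 0.04, 1], 0.3]]}}

```text
time: 72.6
tool_pos: [0.4588, -0.2057, 0.1167]
tcp_rot: [3.138, 0.141, 0.002]
wrist_force: [0.3, -0.4, 0.3]
width: 0.346
```

>>> {"op": "move_arm", "data": {"deltas": [[[0, 0, 0], [0, 0.4, 0.3], 0.3], [[0, 0, 0], [0, 0.9, 0.6], 0.3], [[0, 0, 0], [0, 0.9, 0.6], 0.3]]}}

```text
time: 72.97
tool_pos: [0.4612, -0.114, 0.1791]
tcp_rot: [3.136, 0.146, 0.013]
wrist_force: [0.2, -0.2, -0.3]
width: 0.348
```

>>> {"op": "move_arm", "data": {"deltas": [[[0, 0, 0], [0, 0.4, 0.1], 0.3], [[0, 0, 0], [0, 0.9, 0.1], 0.3], [[0, 0, 0], [0, 0.9, 0.1], 0.3]]}}

```text
time: 73.35
tool_pos: [0.4586, -0.0239, 0.185]
tcp_rot: [3.138, 0.147, 0.001]
wrist_force: [0.2, -0.9, -0.6]
width: 0.352
```

```bash
python3 - <<'E'
from h import *
st()
th=np.radians(-84.5);X=np.array([np.cos(th),np.sin(th)]);Y=np.array([-X[1],X[0]]);c=np.array([.4729,-.3700])
ims=[]
for n in('side','top'):
    p,d=grab(n);P=cloud(n,d);u=(P[...,:2]-c)@X;v=(P[...,:2]-c)@Y;z=P[...,2]
    for s in(1,-1):
        m=(s*v<.085)&(s*v>.055)&(z>.018)&(z<.03)&(u>-.2)&(u<-.09)
        if m.sum()>3:print(n,s,'tray end rim u',np.percentile(u[m],[2,10]).round(4),m.sum())
    m=(np.abs(v)<.052)&(z>.04)&(z<.056)&(u>-.22)&(u<-.14)
    if m.sum()>5:print(n,'handle',[np.round(a,4) for a in cv2.minAreaRect(np.c_[u[m],v[m]].astype(np.float32))])
    uu=(slice(60,360),slice(60,460)) if n=='top' else (slice(60,360),slice(110,510))
    ims.append(cv2.resize(p,(400,300),interpolation=cv2.INTER_AREA) if 0 else cv2.resize(p[uu],(400,300),interpolation=cv2.INTER_AREA))
cv2.imwrite('pics/fin.png',np.clip(cv2.resize(np.hstack(ims),(800,300))[:,:,::-1]*1.4,0,255).astype(np.uint8))
E
python3 look.py
```

```text
t 73.35 p [ 0.4586 -0.0239  0.185 ] jaw -84.6 zdir [ 0.001 -0.    -1.   ] q [-0.11 -0.14  2.07 -0.    1.21  1.37] F [ 0.2 -0.9 -0.6] M [-0.04 -0.03  0.02] w 0.352
side 1 tray end rim u [-0.1226 -0.1213] 26
side -1 tray end rim u [-0.1235 -0.1228] 35
side handle [array([-0.1666, -0.0177]), array([0.0171, 0.0642]), np.float64(1.9876)]
top 1 tray end rim u [-0.1202 -0.1198] 23
top -1 tray end rim u [-0.1217 -0.1213] 31
top handle [array([-0.1655, -0.0003]), array([0.0956, 0.0124]), np.float64(89.5026)]
bench px [207. 117.] xy [0.785  0.0886] dia 0.0643 n 269
bench px [355. 257.] xy [ 0.4209 -0.2846] dia 0.0445 n 83
```

View pics/fin.png

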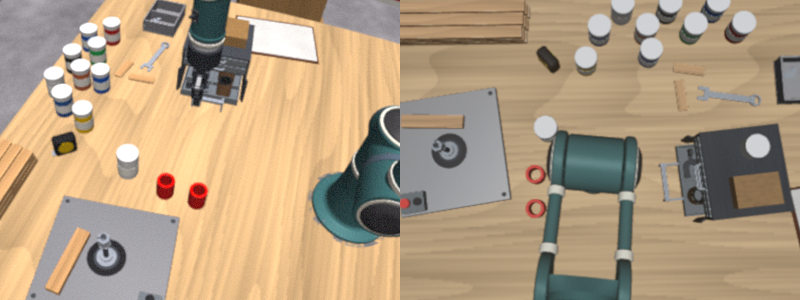

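The tray is seated in the slot, its end about 29 mm proud and square to 0.5°. The nut is still on the spindle, and the jars, offcut and red look-alikes have not moved. Handing in.

```bash
python3 -c "
from workcell import order
print(order.finish_job())"
```

```text
the job is handed in; nothing more can be done
None
```

The job is done and was handed in after about 73 s of robot time, with the gripper clear of everything.

- **Nut:** I turned it clockwise about 350° in two strokes. It gave at only the 0.15 N m drag and stays on the spindle.
- **Washer:** I drew it out sideways by its tab and laid it flat in its own cell.
- **Bobbins:** I lifted the spindle bobbin off over the nut with the tool tilted 50°. It and the four loose dark bobbins each stand in their own cell. I left the two red look-alikes alone.
- **Tray:** I slid it in until it met the back. A 3 mm push moved it only 0.5 mm, with the force rising to 11.5 N. The handle end measures about 29 mm proud of the mouth (30 mm expected) and square to about 0.5°.

What was off or not fully checked:

- **Fingertips:** They really end about 20 mm short of the stated TCP. My first two closes went round the spindle above the nut, and one pressed on the nut's top with about 5 N. I corrected for this afterwards.
- **Rack alignment:** The tray drifted about 4 mm to one side going in and was corrected.
- **Contents inside the rack:** With the tray home, I could confirm only the handle-side bobbin by height. I last measured all five in their cells before the tray was pushed in.

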